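Find the high spot on a food-processor disc

ROBOT

A 6-joint arm with a two-finger parallel gripper is mounted at the origin on the work surface. World frame = base frame: x ahead of the robot, y to its left, z up, the work surface at z = 0. Lengths are in m, angles in rad, forces in N, time in s.
With the tool pointing down it reaches from about 0.35 to 0.975 m from the base axis. Payload 7.1 kg.
Tool frame: the origin (TCP) lies at the very end of the fingers, on their centre line; the grasp point (between the pads) lies 19 mm behind it; z points along the fingers, x is the direction in which the jaws open and shut, and the axes are right-handed (so a half turn about z gives the same grasp; the last joint's range is limited). The gripper opens to 88 mm and grips with 3 to 60 N. Pads are 20 mm wide; open, the fingers measure 115 mm over their backs; the gripper's body (75 mm by 178 mm) begins 61 mm behind the grasp point.
Start: joints at [1.168, 0.423, 1.63, -0, 1.089, -0.019], TCP at [0.234, 0.58, 0.223] pointing down, gripper open.
Joint ranges: [-3, 3], [-0.9, 2.11], [0.09, 2.58], [-1.31, 4.45], [0.11, 2.69], [-2.54, 2.54]. Speed limits (rad/s): [2.39, 2.39, 3.01, 3.14, 3.14, 3.14].

INTERFACE

Orientations are given as a 3x3 rotation matrix whose columns are the frame's x, y, z axes.
In Python, from station import ctrl gives the robot as it stands.
- The arm moves only by the tool drive_tool, never from a script. Its argument "motion" is a list of rows, each a list of 3 entries, a list of its own where there are three numbers: the turn, a rotation vector about the world's x, y, z in rad, then the shift along the world's x, y, z in mm, then the gripper command: -1 is fully open, 1 is shut, values between are in proportion. A call has 1 to 5 rows; each row is the pose to reach, as a shift and turn from the pose measured when the call began; what a row does not reach only later rows make up. A row lasts 1/12 s, in which the tool goes at most 41.7 mm and 7.16 degrees, less where a joint would pass 70% of its speed; a pose out of reach is approached as far as the arm can. A call with a gripper value outside its range is refused whole. The fingers move at their own pace and stop on an object; "grip_force" is the grip in N (left out, the last holds). Time passes only in rows, so rows that repeat a pose let the fingers close. It gives the time, the measured TCP pose, the force and the opening at its end, in the units of the state.
- ctrl.get_state(): the state, without advancing time (a new reading comes with each control period).
- ctrl.get_image(name): name is "scene" or "top" or "wrist"; returns a dict with "color" (400x640x3 uint8, red, green, blue), "fx", "fy", "cx", "cy" (pixels), "R" (3x3) and "t" (3): a world point X has camera coordinates R X + t; the wrist camera has in their place "hand_eye" (4x4, takes a point from camera to tool coordinates, whose origin is the TCP and whose axes are the tool frame's). Camera axes: x right, y down, z forward; pixel columns grow to the right and rows downward; lengths in m; the calibration is good to about 2 mm. A picture is of the moment at which its call begins: read the wrist's pose just before it. There is no depth.
- ctrl.close_job(): hands the job in, once; it reports no verdict.
The state is a dict: "t": time; "joint_pos": joint angles; "joint_vel": joint speeds; "effort": joint torques, N m; "tool_pos": TCP position; "tcp_rot": TCP orientation; "contact_force": force on the tool from outside, world axes, zero at the start; "ft_torque": the same for the moment, N m; "finger_gap": finger opening in m.
Only numpy, scipy, OpenCV 4.12 (cv2) and the standard library are available. Lean on these libraries where they do the work, as an engineer would, in place of code of your own. Each camera call takes 0.05 s, during which the arm holds its last target.

TASK

The food processor's round steel disc is bent and rubs its bowl, so it sits on the checking stand. Swing the sprung feeler in until it is fully home against its stop, its tip on the rim, without forcing it; then turn the disc slowly by its crank to find the highest spot of the rim, where the feeler is pushed back hardest (there is a lower rise too), and leave the disc at rest with that spot under the feeler tip. Do not disturb the other things on the counter.

Things in the scene. Friction and masses are not known exactly. Their poses are not given: they have to be found in the camera images.
- stand: checking stand, fixed: grey base plate 150 x 270 x 16 mm, long side along its y (-90 to +180 mm). Origin on the counter under the disc's vertical spindle; z up. The feeler's swing post stands on its +y axis, 154.5 mm from the spindle. Yaw within 0.5 rad
- spindle (a point): centre of the disc, on the vertical spindle axis at mid-thickness of the rim (74.5 mm above the counter)
- disc: steel disc, radius 80 mm, 70 to 79 mm above the counter. Origin under it on the spindle, z up, crank along its -y. Turns without end; dry friction 0.12 N m keeps it where left. The rim has one highest spot 3 mm proud and a lower rise 1.5 mm proud, smooth swellings 0.2 to 0.3 rad to each side of the top, at unknown angles to the crank. The highest starts over 0.8 rad from the feeler
- crank_knob (a point): centre of the crank's black upright knob: diameter 22 mm, 104 to 162 mm above the counter (this point at 140 mm), 55 mm from the spindle. It runs freely on its pin, so the gripper can keep its direction all the way round. Starts on the side away from the feeler
- feeler: feeler arm. Origin under the swing axis; arm (67 to 82 mm up) points along its -y. Its sprung round tip (radius 6 mm) is 75 mm from the axis. Home, its y is parallel to the stand's and the tip presses radially on the rim: 4 N plain, 9 N on the lower rise, 15 N on the highest spot. From just before the top to just past it the crank's drag falls by about 5 N (lower rise: half)
- feeler_post (a point): black upright post by which the arm is swung: diameter 16 mm, 82 to 115 mm above the counter; this point on its axis at 103 mm, 46 mm from the swing axis. The arm starts 0.7 to 1.1 rad counter-clockwise (seen from above) of home and swings clockwise to its stop; dry friction of 0.6 N m (13 N at the post) holds it where left
- stop: the feeler's stop, a square dark steel pillar 12 x 14 mm, 80 mm tall, standing at the arm's clockwise side right under the post; origin on the counter, on the line from swing axis to spindle 46 mm from the swing axis; the arm's flank meets it squarely when home. Leaning on it with over 40 N bends it

How it is judged:
On the way, in this order (a step that is already met when the one before it is completed fails the run):
1. the feeler is home, its tip on the rim (angle between the y axis of feeler and the y axis of stand, either way round below 0.08 rad and contact force between feeler and disc above 2 N), for 0.2 s.
2. the highest spot has been brought under the feeler tip (contact force between feeler and disc above 12 N), for 0.3 s.
At the end, for the whole second after the job is handed in: the feeler is home (within 0.08 rad of its stop), the disc stands still, and the feeler tip is on the highest spot, so that it presses the rim with more than 12 N (15 N at the very top, 9 N on the lower rise) (angle between the y axis of feeler and the y axis of stand, either way round below 0.08 rad and contact force between feeler and disc above 12 N and angular speed of disc below 0.05 rad/s); the robot touches nothing.
It fails at once if the disc is spun fast (more than 3 rad/s) (angular speed of disc above 3 rad/s).
It fails at once if the feeler arm is forced against its stop (more than 40 N) (contact force between feeler and stop above 40 N).
It fails at once if a bystander is disturbed (distance of any of screwdriver, collar, seal, bowl, pusher, mug, jar from where it was at the start of the episode above 0.03 m).
It also fails if it takes over 72 s, if anything falls off the work surface, if the arm or the gripper's body presses on something with over 40 N, if the wrist force passes 120 N, or if a joint passes its speed limit or range.

## Working session

There is one attempt and no reset: what is moved stays moved. The work goes in short steps, Python scripts to look and compute and a tool call to move; the robot and the scene stay as the last step left them, time stands still between calls to the robot, and variables do not carry over. Pictures are saved under pics/ and viewed, and the job is handed in when it is done.

Besides the shell and the picture viewer there is one more tool, called after ">>>" in YAML: its name, and indented under it one key for each argument. drive_tool: Moves the arm, as the interface text tells. Its arguments: {"type":"object","properties":{"motion":{"type":"array"},"grip_force":{"type":"number"}},"required":["motion"]}

```bash
ls; mkdir -p pics; python3 - <<'E'
from station import ctrl
import cv2,json
s=ctrl.get_state();print({k:s[k] for k in('t','tool_pos','tcp_rot','contact_force','finger_gap')})
for n in("scene","top","wrist"):
    im=ctrl.get_image(n);cv2.imwrite(f"pics/{n}0.png",im["color"][:,:,::-1])
    print(n,{k:im[k] for k in im if k!="color"})
E
```

```text
pics
{'t': 0.0, 'tool_pos': array([0.23380424, 0.57903773, 0.22192704]), 'tcp_rot': array([[ 3.74463321e-01,  9.27241552e-01, -5.70167470e-04],
       [ 9.27240525e-01, -3.74463754e-01, -1.38051787e-03],
       [-1.49358058e-03, -1.17290800e-05, -9.99998885e-01]]), 'contact_force': array([ 0.08226386, -0.52926934, -0.22803708]), 'finger_gap': 0.08795045546025083}
scene {'fx': 484.2061352759213, 'fy': 484.2061352759213, 'cx': 318.23335884634713, 'cy': 197.60137121572942, 'R': array([[-0.42908787,  0.90322972, -0.00772453],
       [ 0.60122169,  0.27921299, -0.74871396],
       [-0.67410391, -0.32590823, -0.66284821]]), 't': array([ 0.20971772, -0.25974812,  1.19778406])}
top {'fx': 366.8467678285254, 'fy': 366.8467678285254, 'cx': 319.82857537960575, 'cy': 201.24447354773162, 'R': array([[-0.0045152 , -0.99920358, -0.0396461 ],
       [-0.9989128 ,  0.00634635, -0.04618372],
       [ 0.04639854,  0.03939446, -0.99814591]]), 't': array([0.06970924, 0.5423297 , 0.72912505])}
wrist {'fx': 305.07982151874745, 'fy': 305.07982151874745, 'cx': 316.7958634896151, 'cy': 201.73180351022984, 'hand_eye': array([[ 9.99998004e-01, -1.98121084e-03, -2.58467234e-04,
        -5.45257696e-04],
       [ 1.96717298e-03,  9.53659929e-01,  3.00880160e-01,
        -8.12106202e-02],
       [-3.49617190e-04, -3.00880067e-01,  9.53661923e-01,
        -1.61980244e-01],
       [ 0.00000000e+00,  0.00000000e+00,  0.00000000e+00,
         1.00000000e+00]])}
```

View pics/scene0.png

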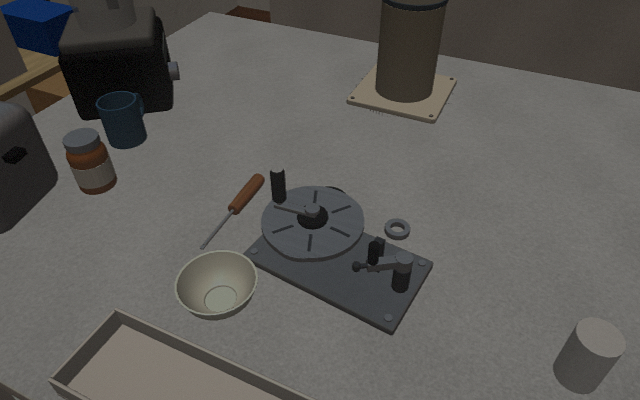

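View pics/top0.png

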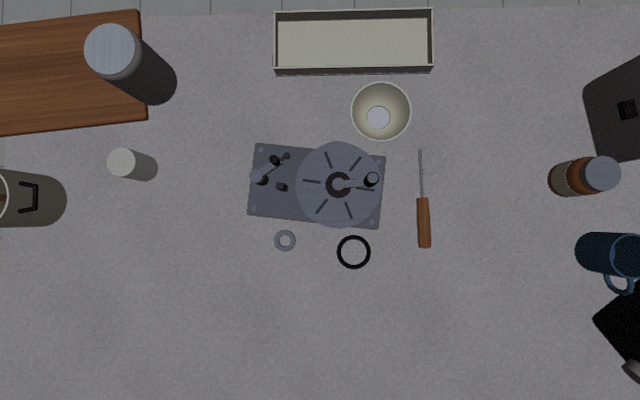

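View pics/wrist0.png

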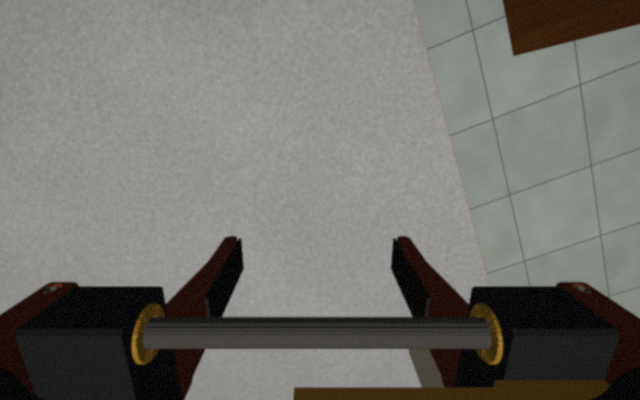

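The top view shows the disc centre near (338,184), the knob near (371,180) and the feeler swing axis near (256,177). The scene view shows the knob at about (278,185) and the post at about (376,250). I'll enlarge both for accurate pixels.

```bash
python3 - <<'E'
import cv2
a=cv2.imread("pics/top0.png")[130:240,235:395];cv2.imwrite("pics/topz.png",cv2.convertScaleAbs(cv2.resize(a,None,fx=5,fy=5,interpolation=cv2.INTER_CUBIC),alpha=1.8))
a=cv2.imread("pics/scene0.png")[155:335,235:445];cv2.imwrite("pics/scenez.png",cv2.convertScaleAbs(cv2.resize(a,None,fx=3.3333,fy=3.33333,interpolation=cv2.INTER_CUBIC),alpha=2))
E
```

```text
(no output)
```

View pics/topz.png

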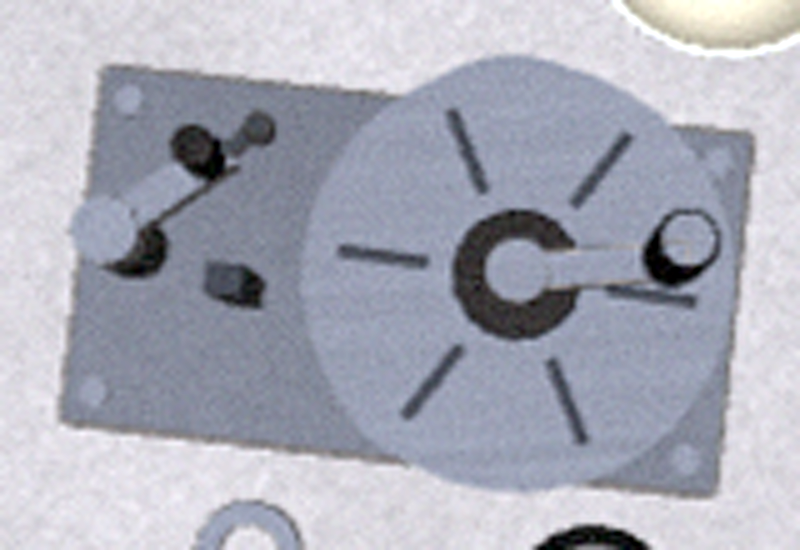

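View pics/scenez.png

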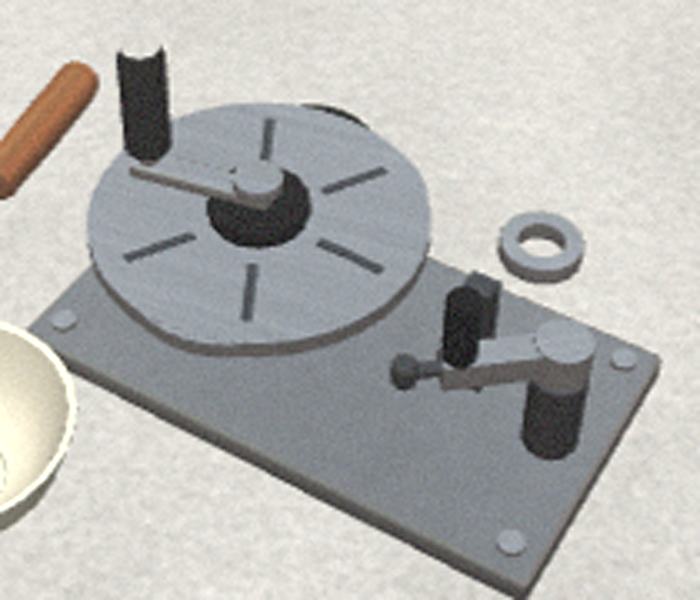

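```bash
cat > h.py <<'E'
import numpy as np,cv2
K={}
C={"scene":(484.2061,318.2334,197.6014,np.array([[-0.42908787,0.90322972,-0.00772453],[0.60122169,0.27921299,-0.74871396],[-0.67410391,-0.32590823,-0.66284821]]),np.array([0.20971772,-0.25974812,1.19778406])),
"top":(366.84677,319.82857,201.24447,np.array([[-0.0045152,-0.99920358,-0.0396461],[-0.9989128,0.00634635,-0.04618372],[0.04639854,0.03939446,-0.99814591]]),np.array([0.06970924,0.5423297,0.72912505]))}
def ray(c,p):
    f,cx,cy,R,t=C[c];d=R.T@np.array([(p[0]-cx)/f,(p[1]-cy)/f,1]);return -R.T@t,d/np.linalg.norm(d)
def onz(c,p,z):
    o,d=ray(c,p);return o+d*(z-o[2])/d[2]
def tri(ps,pt):
    A=[];B=[];rs=[ray("scene",ps),ray("top",pt)]
    M=sum(np.eye(3)-np.outer(d,d) for o,d in rs);b=sum((np.eye(3)-np.outer(d,d))@o for o,d in rs)
    x=np.linalg.solve(M,b);return x,max(np.linalg.norm(np.cross(x-o,d)) for o,d in rs)
tz=lambda x,y:((x+.5)/5-.5+235,(y+.5)/5-.5+130)
sz=lambda x,y:((x+.5)/3.3333-.5+235,(y+.5)/3.3333-.5+155)
E
python3 - <<'E'
from h import *
np.set_printoptions(precision=4,suppress=True)
F={"hubcap":((258,181),(520,270)),"post":((463,292),(193,143)),"axis":((565,341),(103,230)),"tip":((404,371),(259,130)),"knobtop":((141,52),(691,240)),"stop":((483,282),(230,281))}
for k,(s,t) in F.items(): print(k,*tri(sz(*s),tz(*t)))
# disc rim by pixels of the top view on z=.079
for p in((302,275),(732,275),(517,55),(517,490)): print(onz("top",tz(*p),.079))
# base corners z=.016
for p in((104,65),(755,132),(716,497),(62,425)): print(onz("top",tz(*p),.016))
for p in((659,362),(527,598)): print('s',onz("scene",sz(*p),.016))
E
```

```text
hubcap [0.5703 0.0294 0.0989] 0.0002045213223096377
post [0.6141 0.1441 0.1189] 0.00022369490051675283
axis [0.5883 0.1836 0.0815] 0.0005655912537059741
tip [0.6265 0.126  0.074 ] 0.0009034709097856431
knobtop [ 0.574  -0.0254  0.1584] 0.00011302184911358789
stop [0.5686 0.138  0.0787] 0.001002834803458934
[0.5709 0.1102 0.079 ]
[ 0.5696 -0.0486  0.079 ]
[0.6523 0.0299 0.079 ]
[0.491 0.031 0.079]
[0.6637 0.1983 0.016 ]
[ 0.6331 -0.0665  0.016 ]
[ 0.4863 -0.0491  0.016 ]
[0.5164 0.2149 0.016 ]
s [0.5238 0.2161 0.016 ]
s [0.672  0.2011 0.016 ]
```

Measured against the text: axis to spindle is 154 mm (154.5 given), stand yaw is about -0.114, the post is 47 mm from its axis and about 0.70 rad from home, and the heights agree. I'll move above the feeler post with the jaw axis across the arm.

>>> drive_tool:
  motion:
    - [[0, 0, -0.12], [20, -34, 0], -1]
    - [[0, 0, -0.24], [40, -68, 0], -1]
    - [[0, 0, -0.36], [60, -102, 0], -1]
    - [[0, 0, -0.48], [80, -136, 0], -1]
    - [[0, 0, -0.6], [100, -170, 0], -0.2]

```text
t: 0.57
tool_pos: [0.3342, 0.4075, 0.2219]
tcp_rot: [[0.836, 0.549, -0.001], [0.549, -0.836, -0.001], [-0.002, 0.0, -1.0]]
contact_force: [0.3, 0.3, -0.2]
finger_gap: 0.0842
```

>>> drive_tool:
  motion:
    - [[0, 0, -0.12], [28, -28, 0], -0.2]
    - [[0, 0, -0.24], [56, -56, 0], -0.2]
    - [[0, 0, -0.36], [84, -84, 0], -0.2]
    - [[0, 0, -0.48], [112, -112, 0], -0.2]
    - [[0, 0, -0.6], [140, -140, 0], -0.2]

```text
t: 0.98
tool_pos: [0.4751, 0.2657, 0.2219]
tcp_rot: [[1.0, -0.024, -0.002], [-0.024, -1.0, -0.0], [-0.002, 0.0, -1.0]]
contact_force: [0.1, 1.4, 0.2]
finger_gap: 0.0537
```

>>> drive_tool:
  motion:
    - [[0, 0, -0.03], [32, -28, 0], -0.2]
    - [[0, 0, -0.06], [64, -56, -10], -0.2]
    - [[0, 0, -0.09], [96, -84, -30], -0.2]
    - [[0, 0, -0.09], [128, -112, -50], -0.2]
    - [[0, 0, -0.09], [139, -122, -70], -0.2]

```text
t: 1.4
tool_pos: [0.6174, 0.1417, 0.1527]
tcp_rot: [[0.993, -0.115, 0.003], [-0.115, -0.993, 0.001], [0.002, -0.001, -1.0]]
contact_force: [0.4, 1.1, 0.1]
finger_gap: 0.0531
```

```bash
python3 - <<'E'
from station import ctrl
import cv2
s=ctrl.get_state();print(s['t'],s['tool_pos'],s['tcp_rot'],s['contact_force'])
im=ctrl.get_image("wrist")["color"][:,:,::-1];cv2.imwrite("pics/w1.png",cv2.convertScaleAbs(im,alpha=1.8))
im=ctrl.get_image("scene")["color"][130:335,180:445,::-1];cv2.imwrite("pics/s1.png",cv2.convertScaleAbs(cv2.resize(im,None,fx=2.5,fy=2.5),alpha=1.8))
E
```

```text
1.4 [0.61742886 0.14174123 0.15269561] [[ 9.93322000e-01 -1.15347405e-01  2.52600823e-03]
 [-1.15349381e-01 -9.93324769e-01  6.50620626e-04]
 [ 2.43409914e-03 -9.37649266e-04 -9.99996598e-01]] [0.41537739 1.11117704 0.12936478]
```

View pics/w1.png

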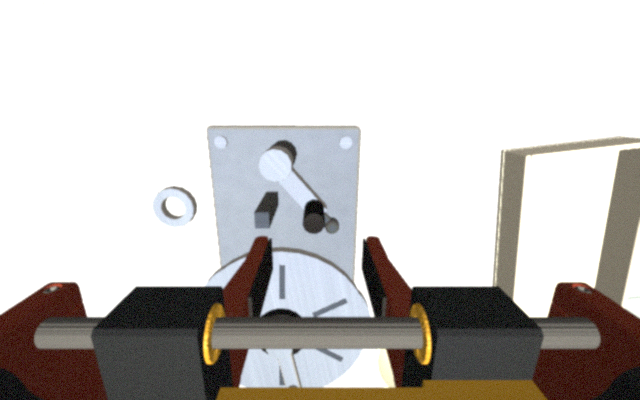

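View pics/s1.png

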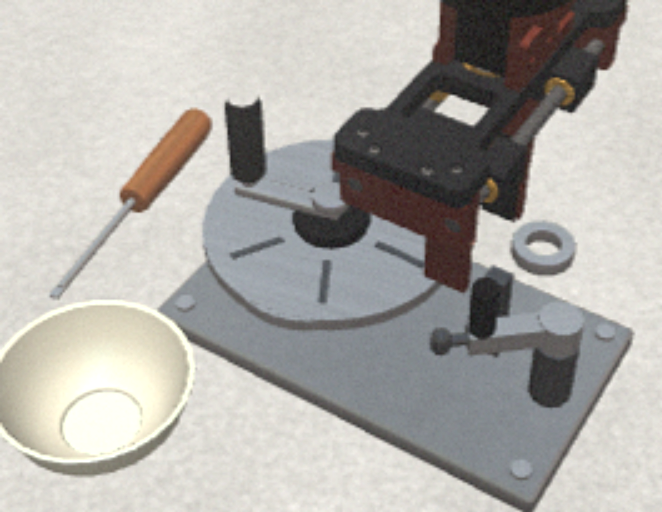

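In the wrist view the post top is at about (314,208) and lies between the open fingers' columns. I'll check it with a ray.

```bash
python3 - <<'E'
import numpy as np
p=np.array([.6174,.1417,.1527]);R=np.array([[.99332,-.11535,.0025],[-.11535,-.99332,.0007],[.0024,-.0009,-1]])
H=np.array([[1,-.00198,-.00026,-.000545],[.00197,.95366,.30088,-.08121],[-.00035,-.30088,.95366,-.16198]])
for u,v,z in((314,208,.115),(275,164,.082),(333,226,.0745),(264,218,.08)):
    c=np.array([(u-316.8)/305.08,(v-201.73)/305.08,1]);d=R@H[:,:3]@c;o=p+R@H[:,3];print(o+d*(z-o[2])/d[2])
E
```

```text
[0.61654554 0.15559945 0.115     ]
[0.58950112 0.18359237 0.082     ]
[0.62871123 0.12420301 0.0745    ]
[0.57317112 0.14016736 0.08      ]
```

The post top is the lower end of that dark cylinder, about (315,222), since the camera looks along -y. That gives y ≈ 0.144, which agrees with the triangulation. Lowering around the post.

>>> drive_tool:
  motion:
    - [[0, 0, 0], [-2, 2, -15], -0.2]
    - [[0, 0, 0], [-2, 2, -30], -0.2]
    - [[0, 0, 0], [-2, 2, -45], -0.2]
    - [[0, 0, 0], [-2, 2, -58], -0.2]
    - [[0, 0, 0], [-2, 2, -60], -0.2]

```text
t: 1.92
tool_pos: [0.6106, 0.1423, 0.0853]
tcp_rot: [[0.993, -0.117, -0.01], [-0.117, -0.993, -0.002], [-0.01, 0.004, -1.0]]
contact_force: [0.4, 0.6, 0.1]
finger_gap: 0.0528
```

```bash
python3 - <<'E'
from station import ctrl
import cv2
im=ctrl.get_image("wrist")["color"][:,:,::-1];cv2.imwrite("pics/w2.png",cv2.convertScaleAbs(im,alpha=1.8))
im=ctrl.get_image("scene")["color"][130:335,180:445,::-1];cv2.imwrite("pics/s2.png",cv2.convertScaleAbs(cv2.resize(im,None,fx=2.5,fy=2.5),alpha=1.8))
E
```

```text
(no output)
```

View pics/w2.png

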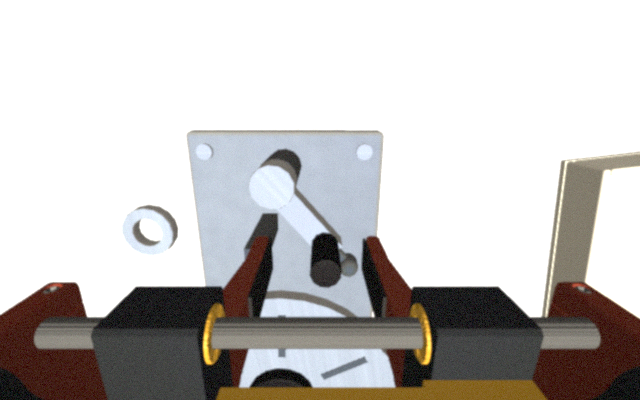

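View pics/s2.png

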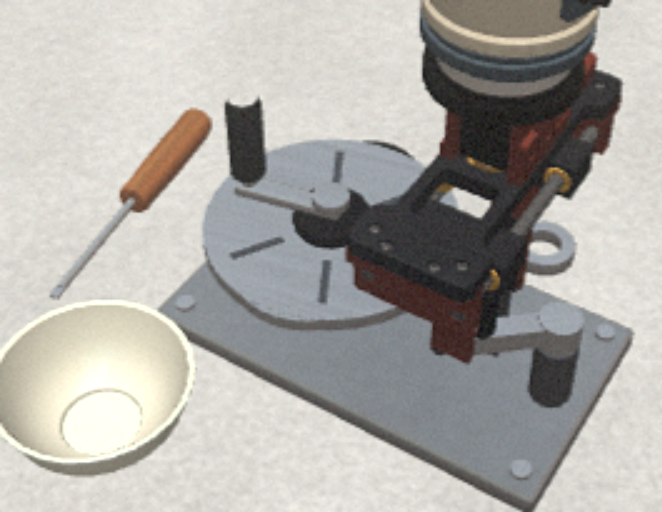

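The post is inside the jaws, at about column 326 with the fingers at 265 and 370. I'll raise the tool a little and push toward -x in small steps while watching the force.

>>> drive_tool:
  motion:
    - [[0, 0, 0], [-3, 0, 4], -0.2]
    - [[0, 0, 0], [-6, 0, 4], -0.2]
    - [[0, 0, 0], [-9, 0, 4], -0.2]
    - [[0, 0, 0], [-12, -1, 4], -0.2]
    - [[0, 0, 0], [-15, -1, 4], -0.2]

```text
t: 2.43
tool_pos: [0.5967, 0.1414, 0.0916]
tcp_rot: [[0.993, -0.117, -0.007], [-0.117, -0.993, -0.002], [-0.007, 0.003, -1.0]]
contact_force: [0.5, -0.3, 1.3]
finger_gap: 0.0529
```

>>> drive_tool:
  motion:
    - [[0, 0, 0], [-2, 0, 0], -0.2]
    - [[0, 0, 0], [-4, -1, 0], -0.2]
    - [[0, 0, 0], [-6, -1, 0], -0.2]
    - [[0, 0, 0], [-8, -2, 0], -0.2]
    - [[0, 0, 0], [-10, -2, 0], -0.2]

```text
t: 2.85
tool_pos: [0.5922, 0.1386, 0.0923]
tcp_rot: [[0.993, -0.117, 0.004], [-0.117, -0.993, -0.002], [0.005, 0.001, -1.0]]
contact_force: [22.2, -9.3, -15.3]
finger_gap: 0.053
```

>>> drive_tool:
  motion:
    - [[0, 0, 0], [-3, 0, -1], -0.2]
    - [[0, 0, 0], [-5, -1, -1], -0.2]
    - [[0, 0, 0], [-7, -1, -1], -0.2]
    - [[0, 0, 0], [-8, -1, -1], -0.2]
    - [[0, 0, 0], [-9, -1, -1], -0.2]

```text
t: 3.27
tool_pos: [0.5888, 0.1364, 0.092]
tcp_rot: [[0.993, -0.118, 0.016], [-0.117, -0.993, -0.002], [0.016, 0.001, -1.0]]
contact_force: [20.7, -10.9, -13.8]
finger_gap: 0.0527
```

>>> drive_tool:
  motion:
    - [[0, 0.016, 0], [-4, 0, -1], -0.2]
    - [[0, 0.016, 0], [-7, 0, -1], -0.2]
    - [[0, 0.016, 0], [-10, 0, -1], -0.2]
    - [[0, 0.016, 0], [-12, 0, -1], -0.2]
    - [[0, 0.016, 0], [-14, 0, -1], -0.2]

```text
t: 3.68
tool_pos: [0.5816, 0.1332, 0.0922]
tcp_rot: [[0.993, -0.118, 0.014], [-0.118, -0.993, -0.006], [0.014, 0.004, -1.0]]
contact_force: [23.6, -24.0, -11.0]
finger_gap: 0.0529
```

The y force has grown, so I'll look before pushing further.

```bash
python3 - <<'E'
from station import ctrl
import cv2
im=ctrl.get_image("wrist")["color"][:,:,::-1];cv2.imwrite("pics/w3.png",cv2.convertScaleAbs(im,alpha=1.8))
im=ctrl.get_image("scene")["color"][180:300,310:445,::-1];cv2.imwrite("pics/s3.png",cv2.convertScaleAbs(cv2.resize(im,None,fx=5,fy=5),alpha=1.8))
im=ctrl.get_image("top")["color"][100:240,215:395,::-1];cv2.imwrite("pics/t3.png",cv2.convertScaleAbs(cv2.resize(im,None,fx=4,fy=4),alpha=1.8))
print(ctrl.get_state()['contact_force'],ctrl.get_state()['ft_torque'],ctrl.get_state()['tool_pos'])
E
```

```text
[ 19.46145365 -19.20609399  -7.73435567] [-3.36050065 -2.97544056 -0.67760385] [0.5809206  0.133177   0.09223411]
```

View pics/w3.png

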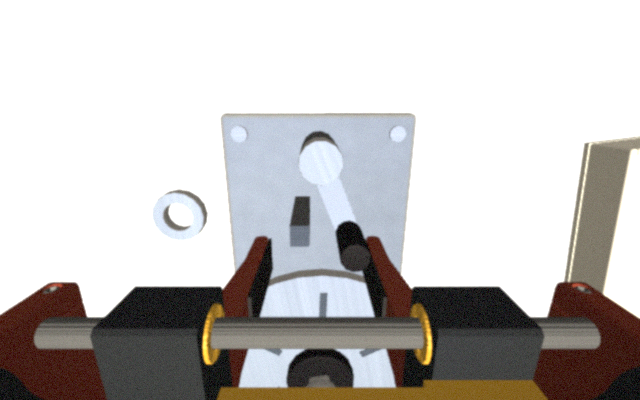

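View pics/s3.png

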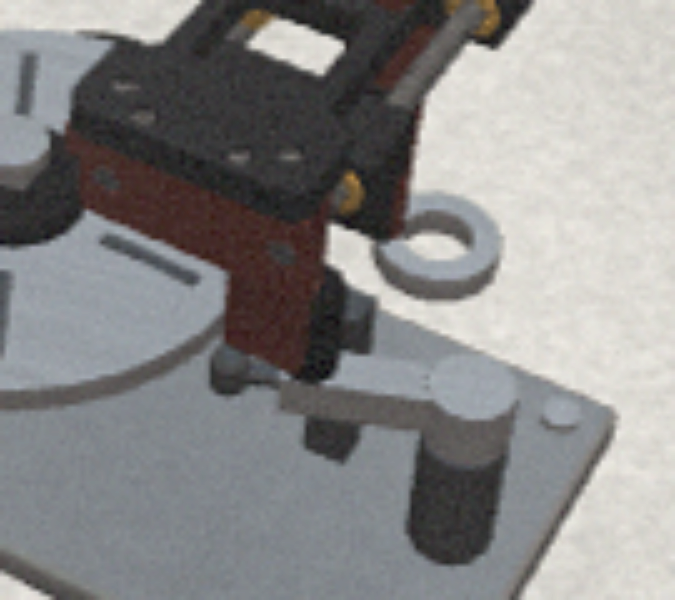

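View pics/t3.png

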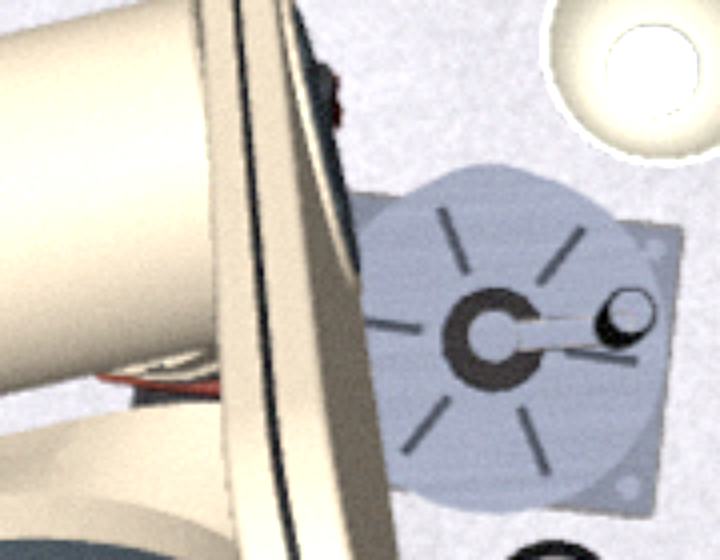

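The finger slipped toward -y and its pad edge is now at the post. I'll back off, re-centre in y, turn the jaws about 0.2 rad to match the arc, and push again.

>>> drive_tool:
  motion:
    - [[0, 0.014, 0], [4, 0, 0], -0.2]
    - [[0, 0.014, 0.05], [8, 3, 0], -0.2]
    - [[0, 0.014, 0.12], [8, 6, 0], -0.2]
    - [[0, 0.014, 0.2], [7, 7, -1], -0.2]
    - [[0, 0.014, 0.2], [6, 7, -1], -0.2]

```text
t: 4.25
tool_pos: [0.5867, 0.1402, 0.0912]
tcp_rot: [[0.996, 0.084, -0.001], [0.084, -0.996, -0.004], [-0.002, 0.004, -1.0]]
contact_force: [-0.3, 0.8, -0.3]
finger_gap: 0.0526
```

>>> drive_tool:
  motion:
    - [[0, 0, 0], [-3, 0, 0], -0.2]
    - [[0, 0, 0], [-6, 0, 0], -0.2]
    - [[0, 0, 0], [-9, 0, 0], -0.2]
    - [[0, 0, 0], [-11, 0, 0], -0.2]
    - [[0, 0, 0], [-13, 0, 0], -0.2]

```text
t: 4.67
tool_pos: [0.5779, 0.1396, 0.0917]
tcp_rot: [[0.997, 0.083, 0.008], [0.083, -0.997, -0.004], [0.007, 0.005, -1.0]]
contact_force: [16.3, -6.2, -9.8]
finger_gap: 0.0529
```

>>> drive_tool:
  motion:
    - [[0, 0, 0], [-2, 0, 0], -0.2]
    - [[0, 0, 0], [-4, 0, 0], -0.2]
    - [[0, 0, 0], [-6, 0, 0], -0.2]
    - [[0, 0, 0], [-7, 0, 0], -0.2]
    - [[0, 0, 0], [-8, 0, 0], -0.2]

```text
t: 5.08
tool_pos: [0.5739, 0.139, 0.0924]
tcp_rot: [[0.997, 0.081, 0.017], [0.081, -0.997, -0.004], [0.016, 0.006, -1.0]]
contact_force: [15.8, -5.5, -8.7]
finger_gap: 0.0525
```

>>> drive_tool:
  motion:
    - [[0, 0.012, 0], [-2, 0, 0], -0.2]
    - [[0, 0.012, 0], [-4, 0, 0], -0.2]
    - [[0, 0.012, 0], [-6, 0, 0], -0.2]
    - [[0, 0.012, 0], [-7, 0, 0], -0.2]
    - [[0, 0.012, 0], [-8, 0, 0], -0.2]

```text
t: 5.5
tool_pos: [0.5698, 0.1385, 0.093]
tcp_rot: [[0.997, 0.079, 0.013], [0.079, -0.997, -0.004], [0.013, 0.005, -1.0]]
contact_force: [14.0, -5.7, -9.2]
finger_gap: 0.0529
```

>>> drive_tool:
  motion:
    - [[0, 0.01, 0], [-2, 0, 0], -0.2]
    - [[0, 0.01, 0], [-3, 0, 0], -0.2]
    - [[0, 0.01, 0], [-4, 0, 0], -0.2]
    - [[0, 0.01, 0], [-5, 0, 0], -0.2]
    - [[0, 0.01, 0], [-6, 0, 0], -0.2]

```text
t: 5.92
tool_pos: [0.5681, 0.1383, 0.0934]
tcp_rot: [[0.997, 0.077, 0.012], [0.077, -0.997, -0.004], [0.012, 0.005, -1.0]]
contact_force: [16.6, -2.4, -13.7]
finger_gap: 0.0523
```

>>> drive_tool:
  motion:
    - [[0, 0.01, 0], [-2, 0, -1], -0.2]
    - [[0, 0.01, 0], [-4, 0, -1], -0.2]
    - [[0, 0.01, 0], [-5, 0, -1], -0.2]
    - [[0, 0.01, 0], [-6, 0, -1], -0.2]
    - [[0, 0.01, 0], [-7, 0, -1], -0.2]

```text
t: 6.33
tool_pos: [0.5658, 0.1381, 0.093]
tcp_rot: [[0.997, 0.075, 0.012], [0.075, -0.997, -0.003], [0.012, 0.004, -1.0]]
contact_force: [19.5, -3.7, -13.7]
finger_gap: 0.0528
```

```bash
python3 - <<'E'
from station import ctrl
import cv2
im=ctrl.get_image("wrist")["color"][:,:,::-1];cv2.imwrite("pics/w4.png",cv2.convertScaleAbs(im,alpha=1.8))
im=ctrl.get_image("scene")["color"][180:300,310:445,::-1];cv2.imwrite("pics/s4.png",cv2.convertScaleAbs(cv2.resize(im,None,fx=5,fy=5),alpha=1.8))
E
```

```text
(no output)
```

View pics/w4.png

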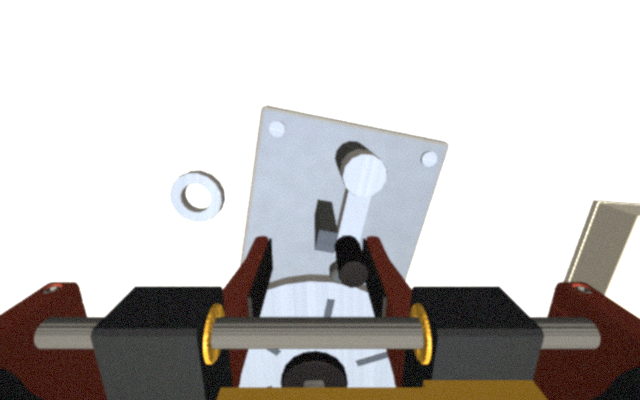

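View pics/s4.png

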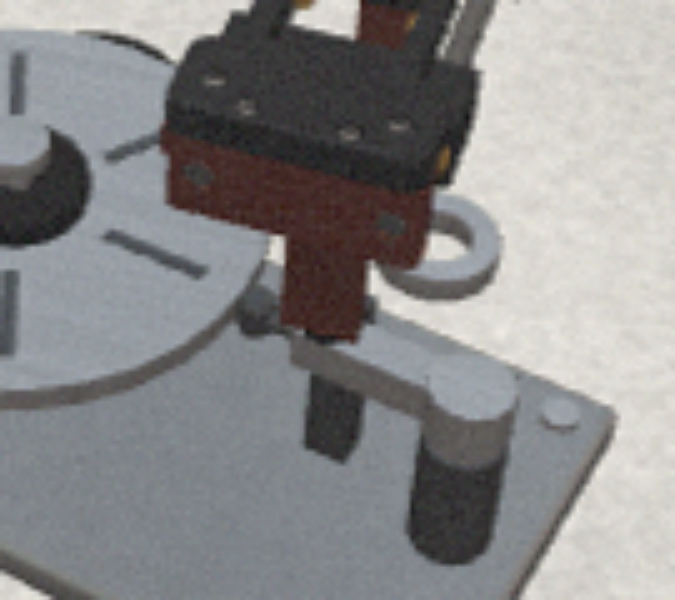

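It is nearly home: the tip is at the rim and there is a small gap to the stop. A few more gentle pushes.

>>> drive_tool:
  motion:
    - [[0, 0.01, 0], [-2, 0, -1], -0.2]
    - [[0, 0.01, 0], [-4, 0, -1], -0.2]
    - [[0, 0.01, 0], [-5, 0, -1], -0.2]
    - [[0, 0.01, 0], [-6, 0, -1], -0.2]
    - [[0, 0.01, 0], [-6, 0, -1], -0.2]

```text
t: 6.85
tool_pos: [0.5657, 0.1381, 0.0927]
tcp_rot: [[0.997, 0.073, 0.015], [0.073, -0.997, -0.002], [0.015, 0.003, -1.0]]
contact_force: [22.0, -2.5, -16.1]
finger_gap: 0.0528
```

>>> drive_tool:
  motion:
    - [[0, 0.01, 0], [-2, 0, -1], -0.2]
    - [[0, 0.01, 0], [-4, 0, -1], -0.2]
    - [[0, 0.01, 0], [-5, 0, -1], -0.2]
    - [[0, 0.01, 0], [-5, 0, -1], -0.2]
    - [[0, 0.01, 0], [-5, 0, -1], -0.2]

```text
t: 7.27
tool_pos: [0.5657, 0.1382, 0.0922]
tcp_rot: [[0.997, 0.072, 0.016], [0.072, -0.997, -0.001], [0.015, 0.002, -1.0]]
contact_force: [19.4, -2.3, -14.6]
finger_gap: 0.053
```

Motion has stalled with the force rising. I'll do one firmer check push to about 28 N; net of friction the stop then sees about 15 N.

>>> drive_tool:
  motion:
    - [[0, 0.015, 0], [-3, 0, -1], -0.2]
    - [[0, 0.015, 0], [-5, 0, -1], -0.2]
    - [[0, 0.015, 0], [-7, 0, -1], -0.2]
    - [[0, 0.015, 0], [-8, 0, -1], -0.2]

```text
t: 7.6
tool_pos: [0.5654, 0.1383, 0.0922]
tcp_rot: [[0.997, 0.07, 0.017], [0.07, -0.998, 0.001], [0.017, 0.0, -1.0]]
contact_force: [31.2, -3.9, -23.2]
finger_gap: 0.0534
```

```bash
python3 - <<'E'
from station import ctrl
import cv2
im=ctrl.get_image("wrist")["color"][90:300,180:460,::-1];cv2.imwrite("pics/w5.png",cv2.convertScaleAbs(cv2.resize(im,None,fx=2.5,fy=2.5),alpha=1.6))
E
```

```text
(no output)
```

View pics/w5.png

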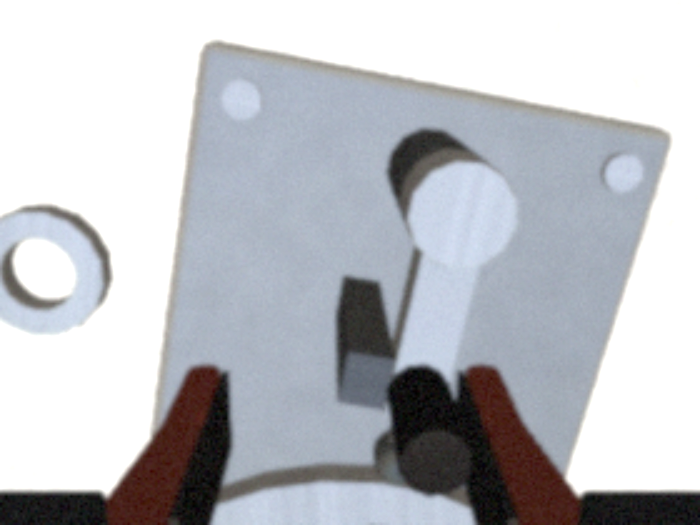

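The arm flank lies against the stop at about (393,360), and x no longer advances as the force grows to 31 N. The post at x ≈ 0.584 matches the computed home of 0.583, so the feeler is home. Backing off and rising.

>>> drive_tool:
  motion:
    - [[0, 0.015, 0], [6, 0, 0], -0.2]
    - [[0, 0.015, 0], [12, 0, 0], -0.2]
    - [[0, 0.015, 0], [14, 0, 20], -0.2]
    - [[0, 0.015, 0], [14, 0, 50], -0.2]
    - [[0, 0.015, 0], [14, 0, 80], -0.2]

```text
t: 8.07
tool_pos: [0.5777, 0.1381, 0.1719]
tcp_rot: [[0.998, 0.069, -0.002], [0.069, -0.998, 0.0], [-0.002, -0.0, -1.0]]
contact_force: [0.7, 0.3, -0.2]
finger_gap: 0.0526
```

```bash
cat > rim.py <<'E'
from h import *
im=cv2.GaussianBlur(cv2.imread("pics/top0.png").astype(np.float32).mean(2),(0,0),.8)
f,cx,cy,R,t=C["top"]
c0=np.array([.571,.0305])
A=np.arange(0,360,4);rr=np.arange(.070,.094,.0004);res=[]
for a in np.radians(A):
    P=np.c_[c0[0]+rr*np.cos(a),c0[1]+rr*np.sin(a),np.full(len(rr),.079)]
    q=P@R.T+t;u=(f*q[:,0]/q[:,2]+cx).astype(np.float32);v=(f*q[:,1]/q[:,2]+cy).astype(np.float32)
    s=cv2.remap(im,u[None],v[None],cv2.INTER_CUBIC)[0];g=np.abs(np.gradient(s));i=(g>.5*g.max())
    i=g.argmax();sl=slice(max(i-4,0),i+5);res.append((rr[sl]*g[sl]).sum()/g[sl].sum())
r=np.array(res);a=np.radians(A)
ok=np.ones(len(r),bool)
for _ in range(6):
    M=np.c_[np.ones_like(a),np.cos(a),np.sin(a)];x=np.linalg.lstsq(M[ok],r[ok],rcond=None)[0];d=r-M@x;ok=np.abs(d)<1.2e-3
print(x)
for i in range(0,90,10):print(A[i],np.round(d[i:i+10]*1e3,1))
E
python3 rim.py
```

```text
[ 0.08196506 -0.00131924 -0.002338  ]
0 [ 1.5  0.6  1.1  0.2 -0.1 -0.2 -1.3 -1.   0.3  6.6]
40 [11.5 -0.2  0.1  0.3 -0.7 -0.   0.6  0.6  0.6  0.4]
80 [-0.2  0.5  0.  13.  13.3 -0.6 -0.1 -0.2 -0.3 -0.1]
120 [-0.8  0.2 -0.7  0.7 11.7  8.8  4.8  1.9 -1.3 -1.9]
160 [-1.8 -2.4 -2.4 -3.1 -2.4 -2.5 -2.7 -2.3  9.3 -1.4]
200 [ 0.6  4.1  7.6  8.9 -4.1 -4.6 -3.4 -4.4 -4.4  7.6]
240 [  4.5   2.3   0.2  -0.4  -1.8  -2.2  -1.7  -2.  -12.7   0.6]
280 [ 1.8  3.9  7.2  9.  -5.   6.3  9.3  4.3 -0.8 -2.9]
320 [-3.6 -3.8 -3.  -3.8 -2.4 -2.5 -2.3 -1.4 -1.1  0.1]
```

The rim outline is too coarse to show the swellings, so I'll find the spot by force as planned. Moving over the knob.

>>> drive_tool:
  motion:
    - [[0, 0, 0], [-1, -30, 25], -0.2]
    - [[0, 0, 0], [-2, -65, 33], -0.2]
    - [[0, 0, 0], [-3, -100, 33], -0.2]
    - [[0, 0, 0], [-3, -135, 33], -0.2]
    - [[0, 0, 0], [-3, -163, 33], -0.2]

```text
t: 8.48
tool_pos: [0.5735, -0.0267, 0.2053]
tcp_rot: [[0.998, 0.068, -0.003], [0.068, -0.998, -0.0], [-0.003, -0.0, -1.0]]
contact_force: [0.3, 0.1, -0.0]
finger_gap: 0.0528
```

```bash
python3 - <<'E'
from station import ctrl
import cv2
s=ctrl.get_state();print(s['t'],s['tool_pos'],s['tcp_rot'])
im=ctrl.get_image("wrist")["color"][:,:,::-1];cv2.imwrite("pics/w6.png",cv2.convertScaleAbs(im,alpha=1.8))
im=ctrl.get_image("scene")["color"][130:335,180:445,::-1];cv2.imwrite("pics/s6.png",cv2.convertScaleAbs(cv2.resize(im,None,fx=2.5,fy=2.5),alpha=1.8))
E
```

```text
8.4833 [ 0.5735114  -0.02670502  0.20528772] [[ 9.97688799e-01  6.78914936e-02 -2.79385476e-03]
 [ 6.78915930e-02 -9.97692702e-01 -5.93458379e-05]
 [-2.79143758e-03 -1.30470572e-04 -9.99996095e-01]]
```

View pics/w6.png

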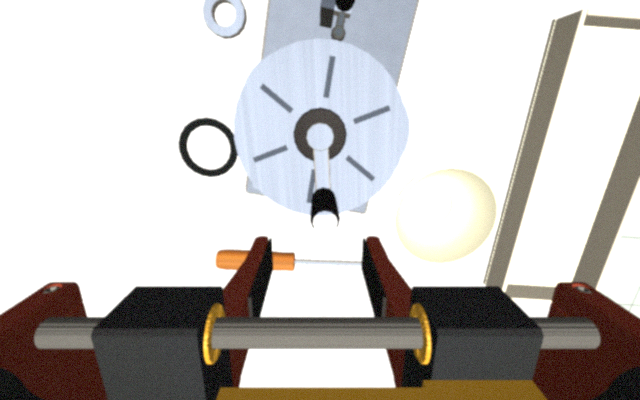

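View pics/s6.png

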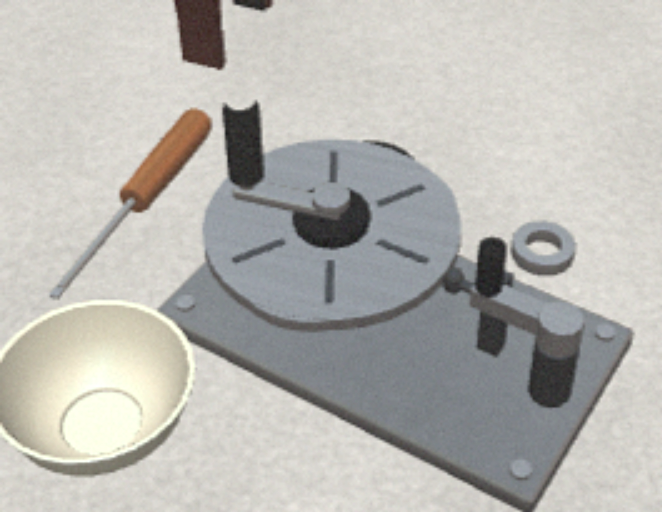

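```bash
python3 - <<'E'
import numpy as np
p=np.array([.5735,-.0267,.2053]);R=np.array([[.99769,.06789,-.0028],[.06789,-.99769,-.0001],[-.0028,-.0001,-1]])
H=np.array([[1,-.00198,-.00026,-.000545],[.00197,.95366,.30088,-.08121],[-.00035,-.30088,.95366,-.16198]])
for u,v,z in((326,221,.162),(320,136,.099),(234,126,.079),(408,126,.079),(320,39,.079),(320,213,.079)):
    c=np.array([(u-316.8)/305.08,(v-201.73)/305.08,1]);d=R@H[:,:3]@c;o=p+R@H[:,3];print(o+d*(z-o[2])/d[2])
E
```

```text
[ 0.57922986 -0.02441206  0.162     ]
[0.57165223 0.02938529 0.099     ]
[0.49240601 0.03130324 0.079     ]
[0.65193731 0.04186766 0.079     ]
[0.56635252 0.10811086 0.079     ]
[ 0.57716756 -0.0480822   0.079     ]
```

Knob at (0.577, -0.0245) and spindle at (0.5717, 0.030), 55 mm apart as given. Going down over the knob and closing gently.

>>> drive_tool:
  motion:
    - [[0, 0, 0], [3, 2, -20], -0.2]
    - [[0, 0, 0], [3, 2, -40], -0.2]
    - [[0, 0, 0], [3, 2, -60], -0.2]
    - [[0, 0, 0], [3, 2, -75], -0.2]
    - [[0, 0, 0], [3, 2, -79], -0.2]

```text
t: 9.0
tool_pos: [0.5743, -0.025, 0.1234]
tcp_rot: [[0.998, 0.064, -0.008], [0.064, -0.998, 0.0], [-0.008, -0.001, -1.0]]
contact_force: [-0.3, -0.2, 0.5]
finger_gap: 0.0529
```

>>> drive_tool:
  motion:
    - [[0, 0, 0], [0, 0, 0], 0.3]
    - [[0, 0, 0], [0, 0, 0], 0.5]
    - [[0, 0, 0], [0, 0, 0], 0.6]
    - [[0, 0, 0], [0, 0, 0], 0.8]
    - [[0, 0, 0], [0, 0, 0], 1]
  grip_force: 15

```text
t: 9.42
tool_pos: [0.5762, -0.0249, 0.1246]
tcp_rot: [[0.998, 0.064, -0.004], [0.064, -0.998, 0.0], [-0.004, -0.0, -1.0]]
contact_force: [5.5, 0.9, -4.2]
finger_gap: 0.0231
```

>>> drive_tool:
  motion:
    - [[0, 0, 0], [0, 0, 0], 1]
    - [[0, 0, 0], [0, 0, 0], 1]
    - [[0, 0, 0], [0, 0, 0], 1]
    - [[0, 0, 0], [0, 0, 0], 1]

```text
t: 9.75
tool_pos: [0.5761, -0.0249, 0.1246]
tcp_rot: [[0.998, 0.064, -0.004], [0.064, -0.998, 0.0], [-0.004, -0.0, -1.0]]
contact_force: [1.7, -0.2, -5.3]
finger_gap: 0.0215
```

Gripped: the gap is 21.5 mm against the 22 mm knob. I'll print a table of circle targets and turn counter-clockwise, 0.2 rad per call.

```bash
python3 -c "
from math import *
p=-1.49
for k in range(33):
  q=p+.2*k;print(k,round(q,2),'pos',round(571.7+55*cos(q),1),round(30+55*sin(q),1),'d',round(55*(cos(q+.2)-cos(q)),1),round(55*(sin(q+.2)-sin(q)),1),'tan',round(-sin(q),2),round(cos(q),2))
"
```

```text
0 -1.49 pos 576.1 -24.8 d 10.8 2.0 tan 1.0 0.08
1 -1.29 pos 586.9 -22.8 d 10.2 4.1 tan 0.96 0.28
2 -1.09 pos 597.1 -18.8 d 9.2 6.0 tan 0.89 0.46
3 -0.89 pos 606.3 -12.7 d 7.8 7.7 tan 0.78 0.63
4 -0.69 pos 614.1 -5.0 d 6.1 9.1 tan 0.64 0.77
5 -0.49 pos 620.2 4.1 d 4.2 10.2 tan 0.47 0.88
6 -0.29 pos 624.4 14.3 d 2.1 10.8 tan 0.29 0.96
7 -0.09 pos 626.5 25.1 d -0.1 11.0 tan 0.09 1.0
8 0.11 pos 626.4 36.0 d -2.3 10.7 tan -0.11 0.99
9 0.31 pos 624.1 46.8 d -4.4 10.1 tan -0.31 0.95
10 0.51 pos 619.7 56.8 d -6.3 9.0 tan -0.49 0.87
11 0.71 pos 613.4 65.9 d -8.0 7.6 tan -0.65 0.76
12 0.91 pos 605.5 73.4 d -9.3 5.8 tan -0.79 0.61
13 1.11 pos 596.2 79.3 d -10.3 3.9 tan -0.9 0.44
14 1.31 pos 585.9 83.1 d -10.8 1.8 tan -0.97 0.26
15 1.51 pos 575.0 84.9 d -11.0 -0.4 tan -1.0 0.06
16 1.71 pos 564.1 84.5 d -10.7 -2.6 tan -0.99 -0.14
17 1.91 pos 553.4 81.9 d -9.9 -4.7 tan -0.94 -0.33
18 2.11 pos 543.5 77.2 d -8.8 -6.6 tan -0.86 -0.51
19 2.31 pos 534.6 70.6 d -7.3 -8.2 tan -0.74 -0.67
20 2.51 pos 527.3 62.5 d -5.6 -9.5 tan -0.59 -0.81
21 2.71 pos 521.7 53.0 d -3.6 -10.4 tan -0.42 -0.91
22 2.91 pos 518.2 42.6 d -1.4 -10.9 tan -0.23 -0.97
23 3.11 pos 516.7 31.7 d 0.8 -11.0 tan -0.03 -1.0
24 3.31 pos 517.5 20.8 d 2.9 -10.6 tan 0.17 -0.99
25 3.51 pos 520.4 10.2 d 5.0 -9.8 tan 0.36 -0.93
26 3.71 pos 525.3 0.4 d 6.8 -8.6 tan 0.54 -0.84
27 3.91 pos 532.2 -8.2 d 8.4 -7.1 tan 0.69 -0.72
28 4.11 pos 540.5 -15.3 d 9.6 -5.3 tan 0.82 -0.57
29 4.31 pos 550.2 -20.6 d 10.5 -3.3 tan 0.92 -0.39
30 4.51 pos 560.6 -23.9 d 10.9 -1.1 tan 0.98 -0.2
31 4.71 pos 571.6 -25.0 d 10.9 1.1 tan 1.0 -0.0
32 4.91 pos 582.5 -23.9 d 10.5 3.2 tan 0.98 0.2
```

>>> drive_tool:
  motion:
    - [[0, 0, 0], [3, 0, 0], 1]
    - [[0, 0, 0], [6, 0.5, 0], 1]
    - [[0, 0, 0], [9, 1, 0], 1]
    - [[0, 0, 0], [11, 2, 0], 1]
    - [[0, 0, 0], [11, 2, 0], 1]

```text
t: 10.17
tool_pos: [0.5863, -0.0232, 0.1245]
tcp_rot: [[0.998, 0.064, -0.006], [0.064, -0.998, -0.0], [-0.006, -0.0, -1.0]]
contact_force: [-3.4, -1.2, 0.2]
finger_gap: 0.0218
```

>>> drive_tool:
  motion:
    - [[0, 0, 0], [2.8, 1, 0], 1]
    - [[0, 0, 0], [5.5, 2, 0], 1]
    - [[0, 0, 0], [8.2, 3.2, 0], 1]
    - [[0, 0, 0], [10.8, 4.4, 0], 1]
    - [[0, 0, 0], [10.8, 4.4, 0], 1]

```text
t: 10.58
tool_pos: [0.597, -0.019, 0.1245]
tcp_rot: [[0.998, 0.064, -0.007], [0.064, -0.998, -0.001], [-0.007, 0.0, -1.0]]
contact_force: [-2.1, -2.3, -1.1]
finger_gap: 0.0218
```

>>> drive_tool:
  motion:
    - [[0, 0, 0], [2.6, 1.3, 0], 1]
    - [[0, 0, 0], [5, 2.8, 0], 1]
    - [[0, 0, 0], [7.4, 4.4, 0], 1]
    - [[0, 0, 0], [9.5, 6, 0], 1]
    - [[0, 0, 0], [9.5, 6, 0], 1]

```text
t: 11.0
tool_pos: [0.6064, -0.0129, 0.1245]
tcp_rot: [[0.998, 0.064, -0.008], [0.064, -0.998, -0.001], [-0.008, 0.0, -1.0]]
contact_force: [-3.0, -1.8, 0.8]
finger_gap: 0.0216
```

>>> drive_tool:
  motion:
    - [[0, 0, 0], [2.2, 1.7, 0], 1]
    - [[0, 0, 0], [4.3, 3.6, 0], 1]
    - [[0, 0, 0], [6.3, 5.6, 0], 1]
    - [[0, 0, 0], [8.1, 7.7, 0], 1]
    - [[0, 0, 0], [8.1, 7.7, 0], 1]

```text
t: 11.42
tool_pos: [0.6144, -0.005, 0.1245]
tcp_rot: [[0.998, 0.064, -0.008], [0.064, -0.998, -0.0], [-0.008, -0.0, -1.0]]
contact_force: [-2.9, -1.3, -1.1]
finger_gap: 0.0217
```

Tracking is good and the baseline tangential drag is about 3 N. Continuing.

>>> drive_tool:
  motion:
    - [[0, 0, 0], [1.6, 2.1, 0], 1]
    - [[0, 0, 0], [3.2, 4.4, 0], 1]
    - [[0, 0, 0], [4.6, 6.7, 0], 1]
    - [[0, 0, 0], [5.8, 9.1, 0], 1]
    - [[0, 0, 0], [5.8, 9.1, 0], 1]

```text
t: 11.83
tool_pos: [0.6204, 0.0041, 0.1245]
tcp_rot: [[0.998, 0.064, -0.008], [0.064, -0.998, -0.001], [-0.008, 0.0, -1.0]]
contact_force: [-1.3, -2.1, -0.1]
finger_gap: 0.0218
```

>>> drive_tool:
  motion:
    - [[0, 0, 0], [1.2, 2.4, 0], 1]
    - [[0, 0, 0], [2.3, 5, 0], 1]
    - [[0, 0, 0], [3.3, 7.6, 0], 1]
    - [[0, 0, 0], [4.1, 10.2, 0], 1]
    - [[0, 0, 0], [4.1, 10.2, 0], 1]

```text
t: 12.25
tool_pos: [0.6241, 0.0129, 0.1245]
tcp_rot: [[0.998, 0.065, -0.009], [0.065, -0.998, -0.003], [-0.009, 0.002, -1.0]]
contact_force: [-4.0, -8.8, 0.6]
finger_gap: 0.0218
```

>>> drive_tool:
  motion:
    - [[0, 0, 0], [0.7, 2.7, 0], 1]
    - [[0, 0, 0], [1.3, 5.4, 0], 1]
    - [[0, 0, 0], [1.7, 8.1, 0], 1]
    - [[0, 0, 0], [2, 10.8, 0], 1]
    - [[0, 0, 0], [2, 10.8, 0], 1]

```text
t: 12.67
tool_pos: [0.6263, 0.0224, 0.1245]
tcp_rot: [[0.998, 0.065, -0.008], [0.065, -0.998, -0.005], [-0.009, 0.004, -1.0]]
contact_force: [-1.5, -6.4, -0.9]
finger_gap: 0.0213
```

>>> drive_tool:
  motion:
    - [[0, 0, 0], [0.2, 2.7, 0], 1]
    - [[0, 0, 0], [0.2, 5.4, 0], 1]
    - [[0, 0, 0], [0.1, 8.2, 0], 1]
    - [[0, 0, 0], [-0.2, 10.9, 0], 1]
    - [[0, 0, 0], [-0.2, 10.9, 0], 1]

```text
t: 13.08
tool_pos: [0.6267, 0.0326, 0.1245]
tcp_rot: [[0.998, 0.064, -0.007], [0.064, -0.998, -0.006], [-0.007, 0.005, -1.0]]
contact_force: [-0.2, -2.4, -2.2]
finger_gap: 0.0217
```

A rise in drag from φ≈-0.3. Continuing across it.

>>> drive_tool:
  motion:
    - [[0, 0, 0], [-0.3, 2, 0], 1]
    - [[0, 0, 0], [-0.6, 4, 0], 1]
    - [[0, 0, 0], [-0.8, 5, 0], 1]
    - [[0, 0, 0], [-0.8, 5, 0], 1]

```text
t: 13.42
tool_pos: [0.6263, 0.0372, 0.1245]
tcp_rot: [[0.998, 0.064, -0.006], [0.064, -0.998, -0.006], [-0.007, 0.006, -1.0]]
contact_force: [-1.8, -4.6, -2.8]
finger_gap: 0.0213
```

>>> drive_tool:
  motion:
    - [[0, 0, 0], [-0.4, 2, 0], 1]
    - [[0, 0, 0], [-0.9, 4, 0], 1]
    - [[0, 0, 0], [-1.2, 5, 0], 1]
    - [[0, 0, 0], [-1.2, 5, 0], 1]

```text
t: 13.75
tool_pos: [0.6254, 0.0422, 0.1245]
tcp_rot: [[0.998, 0.065, -0.005], [0.064, -0.998, -0.006], [-0.006, 0.006, -1.0]]
contact_force: [0.0, -4.8, -2.9]
finger_gap: 0.0213
```

>>> drive_tool:
  motion:
    - [[0, 0, 0], [-0.6, 2, 0], 1]
    - [[0, 0, 0], [-1.3, 4, 0], 1]
    - [[0, 0, 0], [-1.7, 5, 0], 1]
    - [[0, 0, 0], [-1.7, 5, 0], 1]

```text
t: 14.08
tool_pos: [0.6241, 0.0471, 0.1246]
tcp_rot: [[0.998, 0.065, -0.005], [0.065, -0.998, -0.007], [-0.005, 0.006, -1.0]]
contact_force: [0.2, -5.0, -2.5]
finger_gap: 0.0214
```

>>> drive_tool:
  motion:
    - [[0, 0, 0], [-0.8, 2, 0], 1]
    - [[0, 0, 0], [-1.6, 4, 0], 1]
    - [[0, 0, 0], [-2.5, 6, 0], 1]
    - [[0, 0, 0], [-3.4, 7.9, 0], 1]
    - [[0, 0, 0], [-4.4, 9.7, 0], 1]

```text
t: 14.5
tool_pos: [0.62, 0.0564, 0.1245]
tcp_rot: [[0.998, 0.065, -0.004], [0.065, -0.998, -0.007], [-0.004, 0.007, -1.0]]
contact_force: [0.2, -6.9, -2.6]
finger_gap: 0.0216
```

>>> drive_tool:
  motion:
    - [[0, 0, 0], [-1.2, 1.9, 0], 1]
    - [[0, 0, 0], [-2.4, 3.7, 0], 1]
    - [[0, 0, 0], [-3.6, 5.5, 0], 1]
    - [[0, 0, 0], [-5, 7.3, 0], 1]
    - [[0, 0, 0], [-6.3, 9, 0], 1]

```text
t: 14.92
tool_pos: [0.6142, 0.0651, 0.1246]
tcp_rot: [[0.998, 0.065, -0.003], [0.065, -0.998, -0.008], [-0.003, 0.007, -1.0]]
contact_force: [0.5, -6.6, -3.2]
finger_gap: 0.0217
```

>>> drive_tool:
  motion:
    - [[0, 0, 0], [-1.5, 1.6, 0], 1]
    - [[0, 0, 0], [-3.1, 3.2, 0], 1]
    - [[0, 0, 0], [-4.7, 4.7, 0], 1]
    - [[0, 0, 0], [-6.3, 6.2, 0], 1]
    - [[0, 0, 0], [-8, 7.6, 0], 1]

```text
t: 15.33
tool_pos: [0.6069, 0.0723, 0.1246]
tcp_rot: [[0.998, 0.065, -0.001], [0.065, -0.998, -0.008], [-0.002, 0.008, -1.0]]
contact_force: [2.7, -5.6, -4.5]
finger_gap: 0.0217
```

>>> drive_tool:
  motion:
    - [[0, 0, 0], [-1.8, 1.3, 0], 1]
    - [[0, 0, 0], [-3.6, 2.5, 0], 1]
    - [[0, 0, 0], [-5.5, 3.7, 0], 1]
    - [[0, 0, 0], [-7.4, 4.8, 0], 1]
    - [[0, 0, 0], [-9.3, 5.8, 0], 1]

```text
t: 15.75
tool_pos: [0.5987, 0.0779, 0.1246]
tcp_rot: [[0.998, 0.065, 0.001], [0.065, -0.998, -0.008], [0.001, 0.008, -1.0]]
contact_force: [3.3, -5.4, -6.1]
finger_gap: 0.0216
```

>>> drive_tool:
  motion:
    - [[0.004, 0, 0], [-2.5, 1.2, 0], 1]
    - [[0.008, 0, 0], [-5, 2.4, 0], 1]
    - [[0.008, 0, 0], [-7.4, 3.5, 0], 1]
    - [[0.008, 0, 0], [-9.7, 4.4, 0], 1]
    - [[0.008, 0, 0], [-12, 5.2, 0], 1]

```text
t: 16.17
tool_pos: [0.5878, 0.0828, 0.1246]
tcp_rot: [[0.998, 0.065, 0.004], [0.065, -0.998, -0.001], [0.004, 0.001, -1.0]]
contact_force: [4.6, -7.1, -6.2]
finger_gap: 0.0216
```

>>> drive_tool:
  motion:
    - [[0, 0, 0], [-2.3, 0.6, 0], 1]
    - [[0, 0, 0], [-4.6, 1.1, 0], 1]
    - [[0, 0, 0], [-6.9, 1.5, 0], 1]
    - [[0, 0, 0], [-9.2, 1.8, 0], 1]
    - [[0, 0, 0], [-11.5, 2, 0], 1]

```text
t: 16.58
tool_pos: [0.5777, 0.0847, 0.1246]
tcp_rot: [[0.998, 0.065, 0.007], [0.065, -0.998, -0.001], [0.007, 0.001, -1.0]]
contact_force: [5.2, -4.5, -7.1]
finger_gap: 0.0218
```

>>> drive_tool:
  motion:
    - [[0, 0, 0], [-2.2, 0, 0], 1]
    - [[0, 0, 0], [-4.4, 0, 0], 1]
    - [[0, 0, 0], [-6.6, -0.1, 0], 1]
    - [[0, 0, 0], [-8.8, -0.3, 0], 1]
    - [[0, 0, 0], [-11, -0.5, 0], 1]

```text
t: 17.0
tool_pos: [0.5683, 0.0848, 0.1246]
tcp_rot: [[0.998, 0.065, 0.01], [0.065, -0.998, 0.0], [0.01, 0.0, -1.0]]
contact_force: [5.3, -1.4, -8.1]
finger_gap: 0.0221
```

>>> drive_tool:
  motion:
    - [[0, 0.005, 0], [-2.6, -0.2, 0], 1]
    - [[0, 0.01, 0], [-5.2, -0.5, 0], 1]
    - [[0, 0.01, 0], [-7.8, -1, 0], 1]
    - [[0, 0.01, 0], [-10.4, -1.5, 0], 1]
    - [[0, 0.01, 0], [-13, -2.2, 0], 1]

```text
t: 17.42
tool_pos: [0.5572, 0.0831, 0.1247]
tcp_rot: [[0.998, 0.065, 0.004], [0.065, -0.998, 0.001], [0.004, -0.001, -1.0]]
contact_force: [7.3, -2.3, -9.3]
finger_gap: 0.0215
```

>>> drive_tool:
  motion:
    - [[0, 0.005, 0], [-2.2, -0.8, 0], 1]
    - [[0, 0.005, 0], [-4.4, -1.7, 0], 1]
    - [[0, 0.005, 0], [-6.6, -2.7, 0], 1]
    - [[0, 0.005, 0], [-8.7, -3.8, 0], 1]
    - [[0, 0.005, 0], [-10.7, -5, 0], 1]

```text
t: 17.83
tool_pos: [0.548, 0.0794, 0.1247]
tcp_rot: [[0.998, 0.064, 0.003], [0.064, -0.998, 0.003], [0.003, -0.003, -1.0]]
contact_force: [3.8, 3.7, -9.2]
finger_gap: 0.0212
```

>>> drive_tool:
  motion:
    - [[0, 0.005, 0], [-2, -1.3, 0], 1]
    - [[0, 0.005, 0], [-4, -2.6, 0], 1]
    - [[0, 0.005, 0], [-5.9, -4, 0], 1]
    - [[0, 0.005, 0], [-7.7, -5.5, 0], 1]
    - [[0, 0.005, 0], [-9.5, -7, 0], 1]

```text
t: 18.25
tool_pos: [0.5391, 0.0739, 0.1246]
tcp_rot: [[0.998, 0.064, -0.001], [0.064, -0.998, 0.006], [-0.001, -0.006, -1.0]]
contact_force: [1.9, 6.7, -7.0]
finger_gap: 0.0216
```

>>> drive_tool:
  motion:
    - [[-0.005, 0, 0], [-1.8, -1.6, 0], 1]
    - [[-0.005, 0, 0], [-3.6, -3.2, 0], 1]
    - [[-0.005, 0, 0], [-5.4, -4.9, 0], 1]
    - [[-0.005, 0, 0], [-7, -6.6, 0], 1]
    - [[-0.005, 0, 0], [-8.6, -8.4, 0], 1]

```text
t: 18.67
tool_pos: [0.5312, 0.0668, 0.1246]
tcp_rot: [[0.998, 0.063, 0.0], [0.063, -0.998, 0.003], [0.001, -0.003, -1.0]]
contact_force: [2.3, 5.2, -8.2]
finger_gap: 0.0217
```

>>> drive_tool:
  motion:
    - [[-0.005, 0, 0], [-1.4, -2, 0], 1]
    - [[-0.005, 0, 0], [-2.8, -4, 0], 1]
    - [[-0.005, 0, 0], [-4.2, -6, 0], 1]
    - [[-0.005, 0, 0], [-5.5, -8.1, 0], 1]
    - [[-0.005, 0, 0], [-6.7, -10.2, 0], 1]

```text
t: 19.08
tool_pos: [0.5247, 0.058, 0.1246]
tcp_rot: [[0.998, 0.063, 0.001], [0.063, -0.998, 0.0], [0.001, -0.0, -1.0]]
contact_force: [0.1, 6.0, -6.4]
finger_gap: 0.0215
```

>>> drive_tool:
  motion:
    - [[-0.005, 0, 0], [-1, -2.2, 0], 1]
    - [[-0.005, 0, 0], [-2, -4.4, 0], 1]
    - [[-0.005, 0, 0], [-2.9, -6.6, 0], 1]
    - [[-0.005, 0, 0], [-3.7, -8.8, 0], 1]
    - [[-0.005, 0, 0], [-4.4, -11, 0], 1]

```text
t: 19.5
tool_pos: [0.5201, 0.0484, 0.1246]
tcp_rot: [[0.998, 0.062, 0.0], [0.062, -0.998, -0.003], [0.0, 0.003, -1.0]]
contact_force: [-1.3, 6.4, -4.5]
finger_gap: 0.0218
```

>>> drive_tool:
  motion:
    - [[0, 0, 0], [-0.7, -2.3, 0], 1]
    - [[0, 0, 0], [-1.4, -4.6, 0], 1]
    - [[0, 0, 0], [-1.9, -6.9, 0], 1]
    - [[0, 0, 0], [-2.4, -9.2, 0], 1]
    - [[0, 0, 0], [-2.7, -11.5, 0], 1]

```text
t: 19.92
tool_pos: [0.5175, 0.0382, 0.1246]
tcp_rot: [[0.998, 0.061, 0.001], [0.061, -0.998, -0.0], [0.001, 0.001, -1.0]]
contact_force: [0.5, 5.2, -5.1]
finger_gap: 0.022
```

>>> drive_tool:
  motion:
    - [[0, 0, 0], [-0.2, -2.3, 0], 1]
    - [[0, 0, 0], [-0.4, -4.6, 0], 1]
    - [[0, 0, 0], [-0.5, -6.9, 0], 1]
    - [[0, 0, 0], [-0.5, -9.2, 0], 1]
    - [[0, 0, 0], [-0.4, -11.5, 0], 1]

```text
t: 20.33
tool_pos: [0.5169, 0.0279, 0.1246]
tcp_rot: [[0.998, 0.061, 0.0], [0.061, -0.998, 0.002], [0.0, -0.002, -1.0]]
contact_force: [-0.9, 5.4, -3.8]
finger_gap: 0.0218
```

>>> drive_tool:
  motion:
    - [[0, 0, 0], [0.2, -2.3, 0], 1]
    - [[0, 0, 0], [0.5, -4.6, 0], 1]
    - [[0, 0, 0], [0.9, -6.9, 0], 1]
    - [[0, 0, 0], [1.4, -9.2, 0], 1]
    - [[0, 0, 0], [2, -11.4, 0], 1]

```text
t: 20.75
tool_pos: [0.5182, 0.0178, 0.1245]
tcp_rot: [[0.998, 0.06, -0.001], [0.06, -0.998, 0.004], [-0.001, -0.004, -1.0]]
contact_force: [-1.9, 5.3, -2.2]
finger_gap: 0.0215
```

>>> drive_tool:
  motion:
    - [[0, 0, 0], [0.6, -2.2, 0], 1]
    - [[0, 0, 0], [1.3, -4.4, 0], 1]
    - [[0, 0, 0], [2.1, -6.6, 0], 1]
    - [[0, 0, 0], [3, -8.7, 0], 1]
    - [[0, 0, 0], [4, -10.8, 0], 1]

```text
t: 21.17
tool_pos: [0.5213, 0.0082, 0.1245]
tcp_rot: [[0.998, 0.06, -0.003], [0.06, -0.998, 0.005], [-0.003, -0.006, -1.0]]
contact_force: [-2.4, 4.1, -0.9]
finger_gap: 0.0214
```

>>> drive_tool:
  motion:
    - [[0, 0, 0], [1.1, -2, 0], 1]
    - [[0, 0, 0], [2.3, -4, 0], 1]
    - [[0, 0, 0], [3.5, -5.9, 0], 1]
    - [[0, 0, 0], [4.8, -7.8, 0], 1]
    - [[0, 0, 0], [6.2, -9.6, 0], 1]

```text
t: 21.58
tool_pos: [0.5257, -0.0, 0.1244]
tcp_rot: [[0.998, 0.059, -0.007], [0.059, -0.998, 0.008], [-0.007, -0.008, -1.0]]
contact_force: [-5.8, 6.8, 2.9]
finger_gap: 0.0215
```

>>> drive_tool:
  motion:
    - [[0, 0, 0], [1.5, -1.8, 0], 1]
    - [[0, 0, 0], [3, -3.5, 0], 1]
    - [[0, 0, 0], [4.6, -5.1, 0], 1]
    - [[0, 0, 0], [6.2, -6.7, 0], 1]
    - [[0, 0, 0], [7.9, -8.2, 0], 1]

```text
t: 22.0
tool_pos: [0.5311, -0.0069, 0.1244]
tcp_rot: [[0.998, 0.059, -0.013], [0.059, -0.998, 0.01], [-0.012, -0.01, -1.0]]
contact_force: [-9.0, 4.5, 4.6]
finger_gap: 0.0213
```

A second rise. Going through it in finer steps.

>>> drive_tool:
  motion:
    - [[0, 0, 0], [1.5, -1.4, 0], 1]
    - [[0, 0, 0], [3, -2.7, 0], 1]
    - [[0, 0, 0], [4.5, -4, 0], 1]
    - [[0, 0, 0], [6, -5.2, 0], 1]

```text
t: 22.33
tool_pos: [0.5351, -0.0111, 0.1244]
tcp_rot: [[0.998, 0.059, -0.017], [0.059, -0.998, 0.011], [-0.016, -0.012, -1.0]]
contact_force: [-7.8, 3.4, 3.9]
finger_gap: 0.0216
```

>>> drive_tool:
  motion:
    - [[0, 0, 0], [1.6, -1.2, 0], 1]
    - [[0, 0, 0], [3.2, -2.4, 0], 1]
    - [[0, 0, 0], [4.9, -3.5, 0], 1]
    - [[0, 0, 0], [6.6, -4.6, 0], 1]

```text
t: 22.67
tool_pos: [0.5403, -0.015, 0.1244]
tcp_rot: [[0.998, 0.059, -0.02], [0.059, -0.998, 0.012], [-0.019, -0.013, -1.0]]
contact_force: [-6.7, 0.9, 1.6]
finger_gap: 0.0215
```

>>> drive_tool:
  motion:
    - [[0, 0, 0], [1.7, -1, 0], 1]
    - [[0, 0, 0], [3.4, -2, 0], 1]
    - [[0, 0, 0], [5.1, -2.9, 0], 1]
    - [[0, 0, 0], [6.8, -3.8, 0], 1]

```text
t: 23.0
tool_pos: [0.5458, -0.0183, 0.1245]
tcp_rot: [[0.998, 0.059, -0.023], [0.059, -0.998, 0.013], [-0.022, -0.014, -1.0]]
contact_force: [-6.7, 0.2, 2.6]
finger_gap: 0.0214
```

>>> drive_tool:
  motion:
    - [[0, 0, 0], [1.8, -0.8, 0], 1]
    - [[0, 0, 0], [3.6, -1.6, 0], 1]
    - [[0, 0, 0], [5.4, -2.3, 0], 1]
    - [[0, 0, 0], [7.2, -2.9, 0], 1]

```text
t: 23.33
tool_pos: [0.5516, -0.021, 0.1244]
tcp_rot: [[0.998, 0.059, -0.026], [0.059, -0.998, 0.013], [-0.025, -0.015, -1.0]]
contact_force: [-6.1, -0.8, 3.0]
finger_gap: 0.0219
```

The second rise peaks at about 9.4 N and drops to about 5.5 N, with no clear dip below baseline. I'll straighten the tool and go round to the first one again in the same fine steps.

>>> drive_tool:
  motion:
    - [[-0.004, -0.008, 0], [2.5, -0.9, 0], 1]
    - [[-0.008, -0.016, 0], [5, -1.6, 0], 1]
    - [[-0.013, -0.025, 0], [7.5, -2.2, 0], 1]
    - [[-0.013, -0.025, 0], [10, -2.8, 0], 1]
    - [[-0.013, -0.025, 0], [12, -3.2, 0], 1]

```text
t: 23.75
tool_pos: [0.562, -0.0241, 0.1245]
tcp_rot: [[0.998, 0.06, -0.005], [0.06, -0.998, 0.0], [-0.005, -0.001, -1.0]]
contact_force: [-6.4, -1.6, 2.3]
finger_gap: 0.0215
```

>>> drive_tool:
  motion:
    - [[0, 0, 0], [2.6, -0.3, 0], 1]
    - [[0, 0, 0], [5.2, -0.5, 0], 1]
    - [[0, 0, 0], [7.8, -0.6, 0], 1]
    - [[0, 0, 0], [10.4, -0.6, 0], 1]
    - [[0, 0, 0], [13, -0.5, 0], 1]

```text
t: 24.17
tool_pos: [0.5737, -0.0249, 0.1245]
tcp_rot: [[0.998, 0.06, -0.008], [0.06, -0.998, -0.0], [-0.008, -0.0, -1.0]]
contact_force: [-5.1, -4.0, 1.1]
finger_gap: 0.0216
```

>>> drive_tool:
  motion:
    - [[0, 0, 0], [2.6, 0.3, 0], 1]
    - [[0, 0, 0], [5.2, 0.7, 0], 1]
    - [[0, 0, 0], [7.8, 1.2, 0], 1]
    - [[0, 0, 0], [10.4, 1.8, 0], 1]
    - [[0, 0, 0], [13, 2.5, 0], 1]

```text
t: 24.58
tool_pos: [0.5858, -0.0231, 0.1245]
tcp_rot: [[0.998, 0.06, -0.01], [0.06, -0.998, -0.001], [-0.01, 0.0, -1.0]]
contact_force: [-4.9, -4.9, 0.9]
finger_gap: 0.022
```

>>> drive_tool:
  motion:
    - [[0, 0, 0], [2.8, 0.9, 0], 1]
    - [[0, 0, 0], [5.5, 1.9, 0], 1]
    - [[0, 0, 0], [8.2, 3.1, 0], 1]
    - [[0, 0, 0], [10.8, 4.4, 0], 1]
    - [[0, 0, 0], [13.3, 5.8, 0], 1]

```text
t: 25.0
tool_pos: [0.5985, -0.018, 0.1245]
tcp_rot: [[0.998, 0.06, -0.011], [0.06, -0.998, -0.002], [-0.012, 0.001, -1.0]]
contact_force: [-4.2, -6.0, 0.0]
finger_gap: 0.0214
```

>>> drive_tool:
  motion:
    - [[0, 0, 0], [2.4, 1.6, 0], 1]
    - [[0, 0, 0], [4.7, 3.3, 0], 1]
    - [[0, 0, 0], [6.9, 5.1, 0], 1]
    - [[0, 0, 0], [9, 7, 0], 1]
    - [[0, 0, 0], [11, 9, 0], 1]

```text
t: 25.42
tool_pos: [0.6094, -0.01, 0.1246]
tcp_rot: [[0.998, 0.06, -0.012], [0.06, -0.998, -0.004], [-0.012, 0.003, -1.0]]
contact_force: [-1.7, -7.1, -1.5]
finger_gap: 0.0217
```

>>> drive_tool:
  motion:
    - [[0, 0, 0], [1.6, 1.8, 0], 1]
    - [[0, 0, 0], [3.2, 3.7, 0], 1]
    - [[0, 0, 0], [4.7, 5.6, 0], 1]
    - [[0, 0, 0], [6, 7.6, 0], 1]

```text
t: 25.75
tool_pos: [0.6155, -0.0033, 0.1246]
tcp_rot: [[0.998, 0.061, -0.012], [0.061, -0.998, -0.005], [-0.012, 0.004, -1.0]]
contact_force: [-1.2, -7.5, -3.5]
finger_gap: 0.0216
```

>>> drive_tool:
  motion:
    - [[0, 0, 0], [1.2, 1.7, 0], 1]
    - [[0, 0, 0], [2.3, 3.4, 0], 1]
    - [[0, 0, 0], [3.3, 5.2, 0], 1]
    - [[0, 0, 0], [4.3, 7, 0], 1]

```text
t: 26.08
tool_pos: [0.6197, 0.0029, 0.1246]
tcp_rot: [[0.998, 0.061, -0.012], [0.061, -0.998, -0.006], [-0.013, 0.005, -1.0]]
contact_force: [-2.9, -5.2, -2.1]
finger_gap: 0.0218
```

>>> drive_tool:
  motion:
    - [[0, 0, 0], [0.9, 1.8, 0], 1]
    - [[0, 0, 0], [1.7, 3.6, 0], 1]
    - [[0, 0, 0], [2.5, 5.4, 0], 1]
    - [[0, 0, 0], [3.1, 7.3, 0], 1]

```text
t: 26.42
tool_pos: [0.6226, 0.009, 0.1245]
tcp_rot: [[0.998, 0.061, -0.013], [0.061, -0.998, -0.008], [-0.014, 0.007, -1.0]]
contact_force: [-1.6, -10.0, -1.5]
finger_gap: 0.0216
```

>>> drive_tool:
  motion:
    - [[0, 0, 0], [0.7, 1.9, 0], 1]
    - [[0, 0, 0], [1.3, 3.8, 0], 1]
    - [[0, 0, 0], [1.8, 5.7, 0], 1]
    - [[0, 0, 0], [2.1, 7.6, 0], 1]

```text
t: 26.75
tool_pos: [0.6245, 0.0145, 0.1245]
tcp_rot: [[0.998, 0.062, -0.014], [0.062, -0.998, -0.011], [-0.014, 0.01, -1.0]]
contact_force: [-1.3, -12.4, -2.4]
finger_gap: 0.0217
```

>>> drive_tool:
  motion:
    - [[0, 0, 0], [0.4, 1.9, 0], 1]
    - [[0, 0, 0], [0.8, 3.8, 0], 1]
    - [[0, 0, 0], [1.1, 5.7, 0], 1]
    - [[0, 0, 0], [1.2, 7.6, 0], 1]

```text
t: 27.08
tool_pos: [0.6258, 0.0196, 0.1246]
tcp_rot: [[0.998, 0.062, -0.014], [0.062, -0.998, -0.015], [-0.015, 0.014, -1.0]]
contact_force: [1.2, -14.1, -2.2]
finger_gap: 0.0218
```

Drag reaches about 14 N here against 9.4 N on the other rise, so this is the highest spot. Stepping over its top slowly.

>>> drive_tool:
  motion:
    - [[0, 0, 0], [0.2, 1.7, 0], 1]
    - [[0, 0, 0], [0.4, 3.4, 0], 1]
    - [[0, 0, 0], [0.6, 5, 0], 1]
    - [[0, 0, 0], [0.7, 6.5, 0], 1]

```text
t: 27.42
tool_pos: [0.6265, 0.0238, 0.1245]
tcp_rot: [[0.998, 0.062, -0.014], [0.062, -0.998, -0.018], [-0.015, 0.017, -1.0]]
contact_force: [-1.8, -12.8, -2.1]
finger_gap: 0.0215
```

>>> drive_tool:
  motion:
    - [[0.005, 0, 0], [0.1, 1.6, 0], 1]
    - [[0.01, 0, 0], [0.2, 3.2, 0], 1]
    - [[0.01, 0, 0], [0.2, 4.8, 0], 1]
    - [[0.01, 0, 0], [0.2, 6, 0], 1]

```text
t: 27.75
tool_pos: [0.6268, 0.0278, 0.1246]
tcp_rot: [[0.998, 0.063, -0.014], [0.062, -0.998, -0.011], [-0.015, 0.01, -1.0]]
contact_force: [-0.1, -11.7, -2.5]
finger_gap: 0.0216
```

>>> drive_tool:
  motion:
    - [[0, 0, 0], [0, 1.5, 0], 1]
    - [[0, 0, 0], [0, 3, 0], 1]
    - [[0, 0, 0], [0, 4.5, 0], 1]
    - [[0, 0, 0], [0, 6, 0], 1]

```text
t: 28.08
tool_pos: [0.6268, 0.0322, 0.1246]
tcp_rot: [[0.998, 0.063, -0.014], [0.062, -0.998, -0.013], [-0.015, 0.012, -1.0]]
contact_force: [-1.9, -7.3, -1.4]
finger_gap: 0.0215
```

>>> drive_tool:
  motion:
    - [[0, 0, 0], [0, 1.5, 0], 1]
    - [[0, 0, 0], [0, 3, 0], 1]
    - [[0, 0, 0], [-0.1, 4.5, 0], 1]
    - [[0, 0, 0], [-0.2, 5.5, 0], 1]

```text
t: 28.42
tool_pos: [0.6265, 0.0367, 0.1245]
tcp_rot: [[0.998, 0.063, -0.015], [0.062, -0.998, -0.014], [-0.015, 0.013, -1.0]]
contact_force: [-2.6, -6.9, -1.2]
finger_gap: 0.0219
```

>>> drive_tool:
  motion:
    - [[0, 0, 0], [-0.2, 1.5, 0], 1]
    - [[0, 0, 0], [-0.4, 3, 0], 1]
    - [[0, 0, 0], [-0.7, 4.5, 0], 1]
    - [[0, 0, 0], [-1, 5.5, 0], 1]

```text
t: 28.75
tool_pos: [0.6256, 0.0415, 0.1246]
tcp_rot: [[0.998, 0.063, -0.014], [0.062, -0.998, -0.015], [-0.015, 0.014, -1.0]]
contact_force: [-0.7, -5.2, -3.0]
finger_gap: 0.0213
```

```bash
python3 - <<'E'
from station import ctrl
import cv2
s=ctrl.get_state();print(s['t'],s['tool_pos'],s['tcp_rot'],s['contact_force'])
im=ctrl.get_image("wrist")["color"][:,:,::-1];cv2.imwrite("pics/w7.png",cv2.convertScaleAbs(im,alpha=1.8))
im=ctrl.get_image("scene")["color"][130:335,180:445,::-1];cv2.imwrite("pics/s7.png",cv2.convertScaleAbs(cv2.resize(im,None,fx=2.5,fy=2.5),alpha=1.8))
E
```

```text
28.75 [0.62560491 0.04147141 0.12456266] [[ 0.99793489  0.0625918  -0.01442964]
 [ 0.0623712  -0.99793631 -0.01526284]
 [-0.01535519  0.01433132 -0.99977939]] [-0.74271083 -5.19702806 -3.01952717]
```

View pics/w7.png

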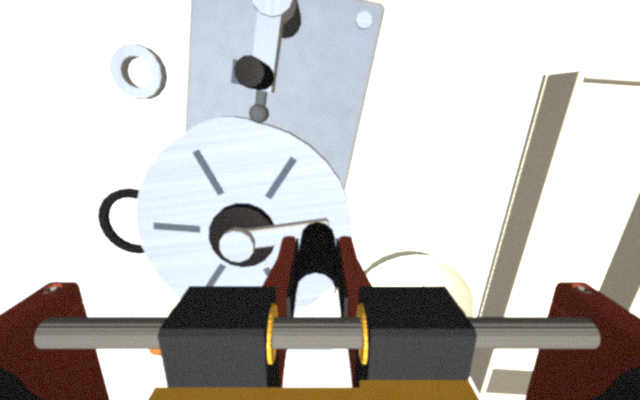

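View pics/s7.png

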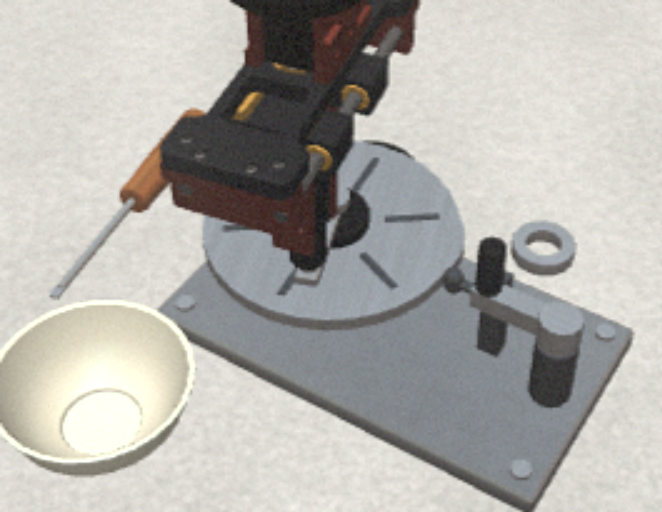

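```bash
python3 - <<'E'
from h import *
p=np.array([.6256,.0415,.12456]);R=np.array([[.99793,.06259,-.01443],[.06237,-.99794,-.01526],[-.01536,.01433,-.99978]])
H=np.array([[1,-.00198,-.00026,-.000545],[.00197,.95366,.30088,-.08121],[-.00035,-.30088,.95366,-.16198]])
for n,u,v,z in(("hub",237,245,.099),("knobbase",317,229,.104),("crank edge",328,221,.1),("crank edge2",252,231,.1),("tip",259,112,.0745),("swing",275,3,.082)):
    c=np.array([(u-316.8)/305.08,(v-201.73)/305.08,1]);d=R@H[:,:3]@c;o=p+R@H[:,3];print(n,o+d*(z-o[2])/d[2])
print(onz("scene",(180+309/2.5,130+268/2.5),.104),"bottom edge of knob")
E
```

```text
hub [0.57110952 0.02876991 0.099     ]
knobbase [0.6244789  0.04632798 0.104     ]
crank edge [0.63135484 0.05073839 0.1       ]
crank edge2 [0.58158342 0.04027017 0.1       ]
tip [0.5812021  0.11530352 0.0745    ]
swing [0.59188487 0.17686492 0.082     ]
[0.63332262 0.04659111 0.104     ] bottom edge of knob
```

The crank angle from the image (0.208 rad) agrees with the TCP (0.210), so the knob isn't slipping. I'll come back clockwise over the top in small steps. At each stop I'll read the force and use wrist pictures to measure how far the sprung tip is pushed back.

>>> drive_tool:
  motion:
    - [[0.005, -0.005, 0], [0.3, -1.5, 0], 1]
    - [[0.01, -0.01, 0], [0.6, -3, 0], 1]
    - [[0.014, -0.014, 0], [0.8, -4.5, 0], 1]
    - [[0.014, -0.014, 0], [0.9, -6, 0], 1]
  grip_force: 30

```text
t: 29.18
tool_pos: [0.6261, 0.038, 0.1246]
tcp_rot: [[0.998, 0.062, -0.001], [0.062, -0.998, 0.003], [-0.0, -0.003, -1.0]]
contact_force: [-1.9, 9.2, -3.9]
finger_gap: 0.0216
```

```bash
cat > snap.py <<'E'
import sys,json,cv2,numpy as np
from station import ctrl
n=sys.argv[1]
s=ctrl.get_state();im=ctrl.get_image("wrist")["color"];cv2.imwrite(f"pics/k{n}.png",im[:,:,::-1])
np.savez(f"k{n}.npz",p=s['tool_pos'],R=s['tcp_rot'],f=s['contact_force'])
print(s['t'],np.round(s['tool_pos'],4),np.round(s['contact_force'],1))
E
python3 snap.py 1
```

```text
29.1833 [0.6261 0.038  0.1246] [-1.9  9.2 -3.9]
```

>>> drive_tool:
  motion:
    - [[0, 0, 0], [0.1, -1.5, 0], 1]
    - [[0, 0, 0], [0.2, -3, 0], 1]
    - [[0, 0, 0], [0.3, -4.5, 0], 1]
    - [[0, 0, 0], [0.3, -6, 0], 1]

```text
t: 29.57
tool_pos: [0.6265, 0.0345, 0.1246]
tcp_rot: [[0.998, 0.061, -0.0], [0.061, -0.998, 0.007], [-0.0, -0.007, -1.0]]
contact_force: [0.6, 10.3, -2.3]
finger_gap: 0.0213
```

```bash
python3 snap.py 2
```

```text
29.5667 [0.6265 0.0345 0.1246] [ 0.6 10.3 -2.3]
```

>>> drive_tool:
  motion:
    - [[0, 0, 0], [0, -1.5, 0], 1]
    - [[0, 0, 0], [0, -3, 0], 1]
    - [[0, 0, 0], [-0.1, -4.5, 0], 1]
    - [[0, 0, 0], [-0.2, -6, 0], 1]

```text
t: 29.95
tool_pos: [0.6266, 0.031, 0.1246]
tcp_rot: [[0.998, 0.061, 0.001], [0.061, -0.998, 0.011], [0.001, -0.011, -1.0]]
contact_force: [0.7, 12.6, -3.3]
finger_gap: 0.0212
```

```bash
python3 snap.py 3
```

```text
29.95 [0.6266 0.031  0.1246] [ 0.7 12.6 -3.3]
```

>>> drive_tool:
  motion:
    - [[0, 0, 0], [-0.1, -1.5, 0], 1]
    - [[0, 0, 0], [-0.3, -3, 0], 1]
    - [[0, 0, 0], [-0.5, -4.5, 0], 1]
    - [[0, 0, 0], [-0.8, -6, 0], 1]

```text
t: 30.33
tool_pos: [0.6266, 0.0273, 0.1246]
tcp_rot: [[0.998, 0.06, 0.002], [0.06, -0.998, 0.015], [0.003, -0.015, -1.0]]
contact_force: [2.5, 12.7, -5.3]
finger_gap: 0.0214
```

```bash
python3 snap.py 4
```

```text
30.3333 [0.6266 0.0273 0.1246] [ 2.5 12.7 -5.3]
```

>>> drive_tool:
  motion:
    - [[0, 0, 0], [-0.3, -1.5, 0], 1]
    - [[0, 0, 0], [-0.7, -3, 0], 1]
    - [[0, 0, 0], [-1.1, -4.5, 0], 1]
    - [[0, 0, 0], [-1.6, -6, 0], 1]

```text
t: 30.72
tool_pos: [0.6262, 0.0235, 0.1247]
tcp_rot: [[0.998, 0.06, 0.005], [0.06, -0.998, 0.019], [0.006, -0.018, -1.0]]
contact_force: [4.7, 11.3, -7.8]
finger_gap: 0.0216
```

```bash
python3 snap.py 5
```

```text
30.7167 [0.6262 0.0235 0.1247] [ 4.7 11.3 -7.8]
```

>>> drive_tool:
  motion:
    - [[0, 0, 0], [-0.3, -1.5, 0], 1]
    - [[0, 0, 0], [-0.7, -3, 0], 1]
    - [[0, 0, 0], [-1.2, -4.5, 0], 1]
    - [[0, 0, 0], [-1.8, -6, 0], 1]

```text
t: 31.1
tool_pos: [0.6255, 0.0191, 0.1246]
tcp_rot: [[0.998, 0.06, 0.008], [0.06, -0.998, 0.021], [0.009, -0.021, -1.0]]
contact_force: [5.1, 8.7, -6.2]
finger_gap: 0.0211
```

```bash
python3 snap.py 6
```

```text
31.1 [0.6255 0.0191 0.1246] [ 5.1  8.7 -6.2]
```

>>> drive_tool:
  motion:
    - [[-0.01, 0, 0], [-0.5, -1.5, 0], 1]
    - [[-0.02, 0, 0], [-1, -3, 0], 1]
    - [[-0.02, 0, 0], [-1.6, -4.5, 0], 1]
    - [[-0.02, 0, 0], [-2.3, -6, 0], 1]

```text
t: 31.48
tool_pos: [0.6245, 0.0145, 0.1247]
tcp_rot: [[0.998, 0.06, 0.011], [0.06, -0.998, 0.003], [0.011, -0.003, -1.0]]
contact_force: [4.6, 6.8, -7.0]
finger_gap: 0.0213
```

```bash
python3 snap.py 7
python3 - <<'E'
import cv2,numpy as np
# crops about projected feeler tip
H=np.array([[ 9.99998004e-01,-1.98121084e-03,-2.58467234e-04,-5.45257696e-04],[1.96717298e-03,9.53659929e-01,3.00880160e-01,-8.12106202e-02],[-3.49617190e-04,-3.00880067e-01,9.53661923e-01,-1.61980244e-01]])
rows=[]
for n in range(1,8):
    d=np.load(f"k{n}.npz");im=cv2.imread(f"pics/k{n}.png").astype(np.float32)
    # rectify the plane z=.0745 : grid along stand axes, 0.4mm/px
    c=np.array([.5717,.030]);ey=np.array([.114,.9935]);ex=np.array([ey[1],-ey[0]])
    yy,xx=np.mgrid[0:150,0:110];Y=.130-yy*.0004;X=(xx-55)*.0004
    P=np.stack([c[0]+X*ex[0]+Y*ey[0],c[1]+X*ex[1]+Y*ey[1],np.full(X.shape,.0745)],-1)
    q=((P-d['p'])@d['R']-H[:,3])@H[:,:3]
    u=(305.08*q[...,0]/q[...,2]+316.8).astype(np.float32);v=(305.08*q[...,1]/q[...,2]+201.73).astype(np.float32)
    rows.append(cv2.remap(im,u,v,cv2.INTER_CUBIC))
cv2.imwrite("pics/strip.png",cv2.convertScaleAbs(np.hstack(rows),alpha=1.6))
E
```

```text
31.4833 [0.6245 0.0145 0.1247] [ 4.6  6.8 -7. ]
```

View pics/strip.png

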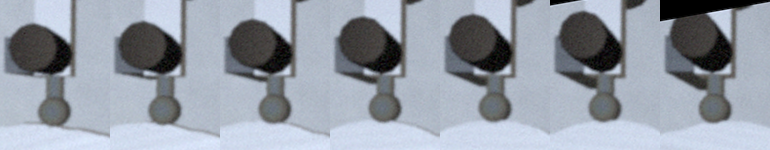

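The rectified strip shows the tip ball and its stem at the arm's end in each frame, so I'll measure the ball centre and the arm end in each.

```bash
python3 - <<'E'
import cv2,numpy as np
s=cv2.imread("pics/strip.png")
for n in range(7):
    a=s[:,n*110:(n+1)*110].astype(np.float32).mean(2)
    sub=a[90:128,35:75]; bg=np.median(a[85:92,5:40])
    m=(cv2.GaussianBlur(sub,(0,0),1)<125).astype(np.uint8)
    m=cv2.morphologyEx(m,cv2.MORPH_OPEN,cv2.getStructuringElement(cv2.MORPH_ELLIPSE,(15,15)))
    M=cv2.moments(m,True); cx=M['m10']/M['m00']+35;cy=M['m01']/M['m00']+90
    # arm end: white arm strip left/right of stem edge
    x0=int(cx)
    col=cv2.GaussianBlur(a,(0,0),.7)[62:92,x0-14:x0-9].mean(1)
    col2=cv2.GaussianBlur(a,(0,0),.7)[62:92,x0-2:x0+3].mean(1)
    print(n+1,'ball',round(cx,1),round(cy,2),'area',M['m00'],'bg',bg,np.round(col2[4:20]).astype(int))
big=cv2.resize(s[60:140],None,fx=1.03,fy=1.03)
cv2.imwrite("pics/strip2.png",np.vstack([cv2.resize(s[60:140,:440],None,fx=1.8,fy=1.8,interpolation=cv2.INTER_CUBIC),cv2.resize(s[60:140,330:],None,fx=1.8,fy=1.8,interpolation=cv2.INTER_CUBIC)]))
E
```

```text
1 ball 54.5 108.36 area 834.0 bg 192.0 [ 11  13  15  15  16  24  44  75 105 122 123 118 116 116 117 116]
2 ball 55.0 107.45 area 817.0 bg 191.66667 [ 15  13  14  16  21  36  59  86 113 127 127 123 117 114 114 115]
3 ball 55.0 106.54 area 790.0 bg 191.0 [ 20  19  16  14  21  38  68 106 132 137 129 121 117 115 115 116]
4 ball 55.0 105.73 area 769.0 bg 190.66667 [ 15  13  12  16  25  44  74 107 125 125 119 115 115 114 113 112]
5 ball 55.0 105.59 area 765.0 bg 189.66667 [ 13  14  14  17  31  59  92 118 128 124 118 114 113 114 115 114]
6 ball 54.9 105.55 area 766.0 bg 189.0 [ 13  12  15  22  44  80 111 125 122 117 114 113 112 113 113 113]
7 ball 54.9 106.23 area 786.0 bg 187.33333 [ 11   9   9  16  40  77 113 130 125 116 112 111 110 111 113 113]
```

View pics/strip2.png

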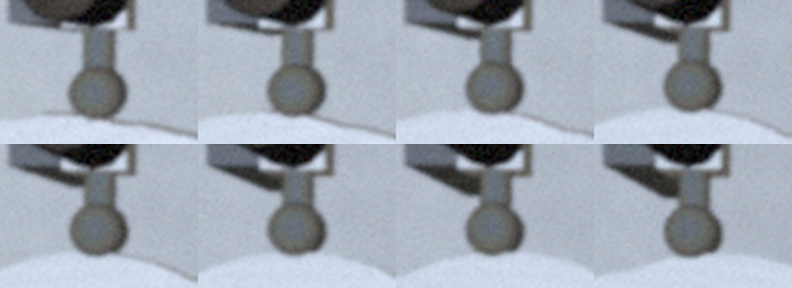

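```bash
python3 - <<'E'
import cv2,numpy as np
s=cv2.imread("pics/strip.png")
y=[38,34.5,31,27.3,23.5,19.1,14.5];b=[108.36,107.45,106.54,105.73,105.59,105.55,106.23]
E=[]
for n in range(7):
    a=cv2.GaussianBlur(s[:,n*110:(n+1)*110].astype(np.float32).mean(2),(0,0),.8)
    c=a[64:90,67:70].mean(1);i=64+np.argmin(np.gradient(c));g=-np.gradient(c);g[g<g.max()*.3]=0
    k=np.arange(len(c));i=np.argmax(g);w=slice(max(0,i-3),i+4);e=64+(k[w]*g[w]).sum()/g[w].sum();E.append(e)
    print(n+1,'y',y[n],'arm end',round(e,2),'tip-arm mm',round((b[n]-e)*.4,2), np.round(c).astype(int)[4:22])
    # rim edge per column
    r=[]
    for x in range(5,106,10):
        g=np.gradient(a[112:150,x-1:x+2].mean(1));g[:1]=0;j=np.argmax(g);r.append(112+j)
    print('   rim',r)
E
```

```text
1 y 38 arm end 73.93 tip-arm mm 13.77 [184 195 199 201 201 196 185 174 172 176 183 187 189 189 189 189 190 191]
   rim [np.int64(127), np.int64(125), np.int64(124), np.int64(124), np.int64(124), np.int64(126), np.int64(122), np.int64(130), np.int64(131), np.int64(134), np.int64(136)]
2 y 34.5 arm end 74.09 tip-arm mm 13.34 [186 197 202 203 202 195 182 165 156 162 174 183 186 187 188 189 190 190]
   rim [np.int64(125), np.int64(124), np.int64(123), np.int64(122), np.int64(122), np.int64(124), np.int64(126), np.int64(129), np.int64(131), np.int64(133), np.int64(136)]
3 y 31 arm end 74.0 tip-arm mm 13.02 [188 199 204 206 204 195 174 152 145 155 170 181 187 187 186 186 186 187]
   rim [np.int64(126), np.int64(123), np.int64(121), np.int64(122), np.int64(121), np.int64(123), np.int64(119), np.int64(126), np.int64(130), np.int64(133), np.int64(135)]
4 y 27.3 arm end 73.63 tip-arm mm 12.84 [194 200 203 204 199 185 163 142 134 144 161 176 184 187 187 186 185 186]
   rim [np.int64(127), np.int64(124), np.int64(121), np.int64(119), np.int64(120), np.int64(122), np.int64(121), np.int64(124), np
[... 202 characters left out ...]
4(122), np.int64(121), np.int64(120), np.int64(121), np.int64(119), np.int64(121), np.int64(124), np.int64(127), np.int64(132)]
6 y 19.1 arm end 73.44 tip-arm mm 12.84 [198 200 201 198 187 165 138 117 110 121 144 166 179 184 186 187 186 185]
   rim [np.int64(132), np.int64(128), np.int64(124), np.int64(122), np.int64(120), np.int64(121), np.int64(119), np.int64(120), np.int64(122), np.int64(123), np.int64(129)]
7 y 14.5 arm end 73.49 tip-arm mm 13.1 [198 203 204 201 189 166 137 113 104 114 136 159 174 181 184 184 183 183]
   rim [np.int64(132), np.int64(130), np.int64(129), np.int64(125), np.int64(121), np.int64(122), np.int64(120), np.int64(121), np.int64(121), np.int64(124), np.int64(126)]
```

The retraction is greatest at TCP y ≈ 23 mm. The drag peaks lie at 19.6 mm going counter-clockwise and about 28 mm going clockwise, with midpoint ≈ 24 mm, so the two agree. Returning to y ≈ 23.5 mm.

>>> drive_tool:
  motion:
    - [[0, 0.005, 0], [0.6, 2, 0], 1]
    - [[0, 0.01, 0], [1, 4, 0], 1]
    - [[0, 0.01, 0], [1.4, 6, 0], 1]
    - [[0, 0.01, 0], [1.7, 8, 0], 1]
    - [[0, 0.01, 0], [1.8, 10, 0], 1]

```text
t: 31.95
tool_pos: [0.6261, 0.0216, 0.1246]
tcp_rot: [[0.998, 0.061, 0.0], [0.061, -0.998, -0.001], [0.0, 0.001, -1.0]]
contact_force: [0.8, -11.5, -2.2]
finger_gap: 0.021
```

>>> drive_tool:
  motion:
    - [[0, 0, 0], [0.2, 2, 0], 1]
    - [[0, 0, 0], [0.3, 3.5, 0], 1]
    - [[0, 0, 0], [0.3, 4, 0], 1]

```text
t: 32.2
tool_pos: [0.6264, 0.0238, 0.1246]
tcp_rot: [[0.998, 0.061, -0.0], [0.061, -0.998, -0.003], [-0.0, 0.003, -1.0]]
contact_force: [0.8, -9.0, -3.1]
finger_gap: 0.0213
```

>>> drive_tool:
  motion:
    - [[0, 0, 0], [0, 0, 0], 1]
    - [[0, 0, 0], [0, 0, 0], 1]
    - [[0, 0, 0], [0, 0, 0], 1]

```text
t: 32.45
tool_pos: [0.6264, 0.0236, 0.1246]
tcp_rot: [[0.998, 0.061, -0.0], [0.061, -0.998, -0.003], [-0.0, 0.003, -1.0]]
contact_force: [-0.1, -3.1, -2.4]
finger_gap: 0.0215
```

```bash
python3 snap.py 8
```

```text
32.45 [0.6264 0.0236 0.1246] [-0.1 -3.1 -2.4]
```

Resting at y = 23.6 mm with little load. Opening, then going straight up.

>>> drive_tool:
  motion:
    - [[0, 0, 0], [0, 0, 0], 0.7]
    - [[0, 0, 0], [0, 0, 0], 0.4]
    - [[0, 0, 0], [0, 0, 0], 0.1]
    - [[0, 0, 0], [0, 0, 0], -0.2]
    - [[0, 0, 0], [0, 0, 0], -0.2]

```text
t: 32.92
tool_pos: [0.6268, 0.0239, 0.1249]
tcp_rot: [[0.998, 0.061, 0.001], [0.061, -0.998, -0.003], [0.001, 0.003, -1.0]]
contact_force: [0.6, 0.2, 0.1]
finger_gap: 0.043
```

>>> drive_tool:
  motion:
    - [[0, 0, 0], [0, 0, 0], -0.2]
    - [[0, 0, 0], [0, 0, 15], -0.2]
    - [[0, 0, 0], [0, 0, 40], -0.2]
    - [[0, 0, 0], [0, 0, 70], -0.2]
    - [[0, 0, 0], [0, 0, 100], -0.2]

```text
t: 33.33
tool_pos: [0.6263, 0.024, 0.2256]
tcp_rot: [[0.998, 0.061, -0.001], [0.061, -0.998, -0.003], [-0.001, 0.003, -1.0]]
contact_force: [-0.4, -0.1, -0.1]
finger_gap: 0.0528
```

```bash
python3 snap.py 9; python3 - <<'E'
import cv2,numpy as np
from station import ctrl
H=np.array([[ 9.99998004e-01,-1.98121084e-03,-2.58467234e-04,-5.45257696e-04],[1.96717298e-03,9.53659929e-01,3.00880160e-01,-8.12106202e-02],[-3.49617190e-04,-3.00880067e-01,9.53661923e-01,-1.61980244e-01]])
out=[]
for n in (5,8,9):
    d=np.load(f"k{n}.npz");im=cv2.imread(f"pics/k{n}.png").astype(np.float32)
    c=np.array([.5717,.030]);ey=np.array([.114,.9935]);ex=np.array([ey[1],-ey[0]])
    yy,xx=np.mgrid[0:150,0:110];Y=.130-yy*.0004;X=(xx-55)*.0004
    P=np.stack([c[0]+X*ex[0]+Y*ey[0],c[1]+X*ex[1]+Y*ey[1],np.full(X.shape,.0745)],-1)
    q=((P-d['p'])@d['R']-H[:,3])@H[:,:3]
    u=(305.08*q[...,0]/q[...,2]+316.8).astype(np.float32);v=(305.08*q[...,1]/q[...,2]+201.73).astype(np.float32)
    a=cv2.remap(im,u,v,cv2.INTER_CUBIC);out.append(a)
    a=cv2.convertScaleAbs(a,alpha=1.6).astype(np.float32).mean(2)
    m=(cv2.GaussianBlur(a[90:128,35:75],(0,0),1)<125).astype(np.uint8);m=cv2.morphologyEx(m,cv2.MORPH_OPEN,cv2.getStructuringElement(cv2.MORPH_ELLIPSE,(15,15)))
    M=cv2.moments(m,True);a=cv2.GaussianBlur(a,(0,0),.8)
    c=a[64:90,67:70].mean(1);g=-np.gradient(c);k=np.arange(26);i=np.argmax(g);w=slice(max(0,i-3),i+4);e=64+(k[w]*g[w]).sum()/g[w].sum()
    print(n,M['m01']/M['m00']+90,e,'tip-arm',(M['m01']/M['m00']+90-e)*.4)
cv2.imwrite("pics/strip3.png",cv2.convertScaleAbs(cv2.resize(np.hstack(out),None,fx=2.4,fy=2.4),alpha=1.6))
cv2.imwrite("pics/w9.png",cv2.convertScaleAbs(cv2.imread("pics/k9.png"),alpha=1.8))
im=ctrl.get_image("scene")["color"][130:335,180:445,::-1];cv2.imwrite("pics/s9.png",cv2.convertScaleAbs(cv2.resize(im,None,fx=2.5,fy=2.5),alpha=1.8))
E
```

```text
33.3333 [0.6263 0.024  0.2256] [-0.4 -0.1 -0.1]
5 105.58954248366013 72.50910240474315 tip-arm 13.232176031566793
8 105.51813471502591 72.76245254147537 tip-arm 13.102272869420217
9 105.34661354581674 73.96457133174675 tip-arm 12.552816885627994
```

View pics/strip3.png

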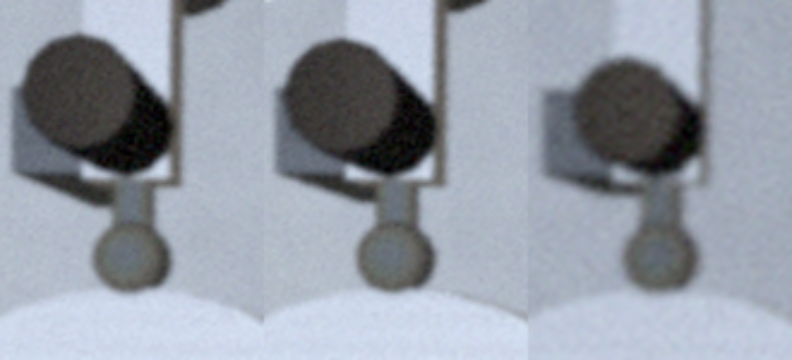

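View pics/w9.png

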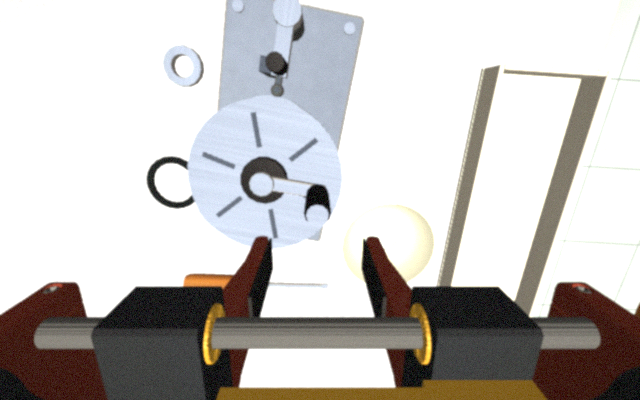

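View pics/s9.png

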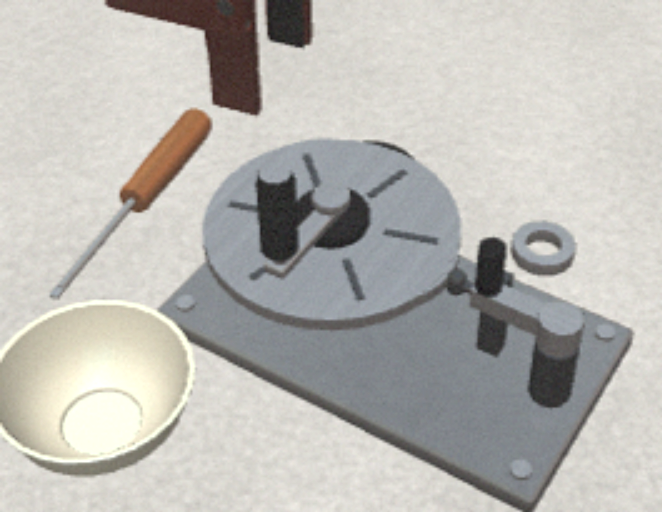

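The disc stayed put after release: the ball is still at row ~105 (retracted) on the swell. The feeler lies against its stop and the gripper is clear. Handing in.

```bash
python3 -c "
from station import ctrl
print(ctrl.get_state()['contact_force'],ctrl.get_state()['joint_vel'].round(3));ctrl.close_job()"
```

```text
[-0.07806578  0.01663971 -0.02600706] [-0.     0.051  0.063 -0.    -0.056 -0.001]
the job is handed in; nothing more can be done
```

I swung the feeler home, turned the disc through just over a full turn to find the highest spot, left that spot under the tip and handed the job in at about 33 s. I cannot read the feeler's contact force, so the 12 N requirement is inferred from the drag and the pictures, not measured.

**Feeler:** I pushed it by its post until it stopped advancing. The last check push was about 31 N at the tool, roughly 18 N on the stop once friction is taken off. On the first push the pad slipped sideways on the post, and I backed off and re-centred it.

**Finding the spot:** Two rises showed up in the crank's drag, over a plain level of about 5.5 N. The drag reached about 14 N on one and 9.4 N on the other, so I took the 14 N rise as the highest.

**Locating the top:** I crossed it from both directions. The drag peaks were at TCP y 19.6 mm and about 28 mm, which puts the middle near 24 mm. Wrist pictures showed the tip pushed back furthest at about 23 mm. I left the disc at 23.6 mm.

**Last checks:** After release, the feeler lay against its stop with the tip on the swell. The tool was 100 mm higher and clear of everything, with contact force near zero. The screwdriver, bowl, collar and seal looked unmoved in the last pictures, which do not show the pusher, mug and jar.

**What disagreed or was unclear:**
- My attempt to see the swellings in the top camera's rim outline was too noisy to use.
- The wrist measure of tip-to-arm distance changed by about 0.5 mm with camera height and image processing, so it is only a relative check.
- The drag fell by about 6–8 N over the highest spot and about 4 N over the lower one, against the 5 N and 2.5 N stated. The ratio between the two rises still agrees.

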